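# Set the router fence and refit the cutter guard

## Robot

A 6-joint arm with a two-finger parallel gripper is mounted at the origin on the work surface. World frame = base frame: x ahead of the robot, y to its left, z up, the work surface at z = 0. Lengths are in m, angles in rad, forces in N, time in s.
With the tool pointing down it reaches from about 0.275 to 0.75 m from the base axis. Payload 10.2 kg.
Tool frame: the origin (TCP) lies at the very end of the fingers, on their centre line; the grasp point (between the pads) lies 19 mm behind it; z points along the fingers, y is the direction in which the jaws open and shut (so a half turn about z gives the same grasp; the last joint's range is limited). The gripper opens to 88 mm and grips with 3 to 60 N. Pads are 18 mm wide; open, the fingers measure 123 mm over their backs; the gripper's body (75 mm by 187 mm) begins 45 mm behind the grasp point.
Start: joints at [1.085, 0.313, 1.498, -0, 1.331, -0.223], TCP at [0.136, 0.507, 0.207] pointing down, gripper open.
Joint ranges: [-2.94, 2.94], [-0.97, 2.17], [0.19, 2.56], [-1.23, 4.37], [0.02, 3.11], [-2.88, 2.88]. Speed limits (rad/s): [2.39, 2.39, 3.01, 3.14, 3.14, 3.14].

## Interface

Orientations are given as a 3x3 rotation matrix whose columns are the frame's x, y, z axes.
In Python, from station import manip, optics gives the robot as it stands.
- The arm moves only by the tool arm_command, never from a script. Its argument "moves" is a list of rows, each an object with "gripper": the opening, from 0 (shut) to 1 (fully open); "slide": the shift along the tool's x, y, z in cm, a list of three; "turn": the turn about the tool's z in degrees. In form: [{"gripper": gripper, "slide": [x, y, z], "turn": turn}, ...]. A call has 1 to 5 rows; each row is the pose to reach, as a shift and turn from the pose commanded when the call began, along the tool's axes at that moment; what a row does not reach only later rows make up. A row lasts 1/12 s, in which the tool goes at most 41.7 mm and 7.16 degrees, less where a joint would pass 70% of its speed; a pose out of reach is approached as far as the arm can. A call with a gripper value outside its range is refused whole. The fingers move at their own pace and stop on an object; "force" is the grip in N (left out, the last holds). Time passes only in rows, so rows that repeat a pose let the fingers close. It gives the time, the measured TCP pose, the force and the opening at its end, in the units of the state.
- manip.read_state(): the state, without advancing time (a new reading comes with each control period).
- optics.capture(name): name is "side" or "top"; returns (picture, depth): 420x560x3 uint8, red, green, blue; 420x560 float32, m along the optical axis (not along the pixel's ray), 0 where there is no reading.
- optics.camera_params(name): a dict with "fx", "fy", "cx", "cy" (pixels), "D" ([k1, k2, p1, p2, k3] as OpenCV has them; the pictures are not rectified), "extrinsics" (4x4, takes a point from camera to world coordinates). Camera axes: x right, y down, z forward; pixel columns grow to the right and rows downward; lengths in m; the calibration is good to about 2 mm. A picture is of the moment at which its call begins. camera_params takes no time and is no camera call.
- manip.close_job(): hands the job in, once; it reports no verdict.
The state is a dict: "clock": time; "joint_pos": joint angles; "qd": joint speeds; "effort": joint torques, N m; "tcp_pos": TCP position; "orientation": TCP orientation; "contact_force": force on the tool from outside, world axes, zero at the start; "torque": the same for the moment, N m; "grip_width": finger opening in m.
Only numpy, scipy, OpenCV 4.12 (cv2) and the standard library are available. Lean on these libraries where they do the work, as an engineer would, in place of code of your own. Each camera call takes 0.05 s, during which the arm holds its last target.

## Task

Crank the handwheel of the router plate until the pointer on the fence stands exactly opposite the point of the flag on the setting rail. Then lift the clear cutter guard out of its wooden holder and push its steel tongue straight down into the slot of the interlock switch, fully home and with the clear plate over the cutter. Leave the fence on its mark and the jigsaw, the arch and the carton where they are.

Things in the scene. Friction and masses are not known exactly. Their poses are not given: they have to be found in the camera images.
- wheel (a joint): Handwheel angle in rad, growing clockwise seen from above; at 0 one spoke points along +x of flag_tip. Geared to the fence: each rad clockwise drives it 10 mm (63 mm a turn) along -y of flag_tip; turning back withdraws it. Range -0.4 to 7.5; takes about 0.15 N m; stays where it is left. Starts at 0 to 1; 2 to 5 rad clockwise are needed.
- wheel_center (a point): Centre of the level dark steel handwheel, at mid-rim height, 118 mm above the bench; x axis along a spoke, turning with it. Rim: 70 mm radius to its middle, round, 14 mm thick; three spokes 11 mm thick, 120 degrees apart; hub 30 mm across, 17 mm above mid-rim. Below the rim it is free down to 26 mm above the bench but for the 54 mm wide post on the axis and the fence (at most 72 mm high).
- fence_tip (a point): Tip of the steel pointer at the far end of the plywood fence (a flat steel diamond on its top edge), 70 mm above the bench. The fence is 190 mm long (along x of flag_tip), 18 mm thick, and reaches back along -x from 8 mm behind the tip; it slides along y of flag_tip and only the handwheel moves it.
- flag_tip (a point): Tip of the fixed flag (dark steel clamp block, 45 mm long, with a flat steel diamond on top, on the setting rail), level with the fence's pointer, which faces it across a 4 mm gap when opposite. Axes are those of the router plate: x along the fence, away from the robot; y to the left along the rail (the way the fence slides); z up.
- guard_grip (a point): Centre of the black upright grip of the loose clear guard (190 g, starts upright in the holder): grip 50 mm long (guard's x), 16 thick (y), 56 high. Plate 140 x 70 x 5 mm, reaching 105 mm to +x and 35 mm to -x of the grip, underside 33 mm below this point. Steel tongue straight below the grip: 30 mm wide (x), 6 thick (y), 30 long. Its x is within 0.65 rad of flag_tip's x at the start.
- guard_root (a point): Where the tongue leaves the underside of the guard's plate, 33 mm below guard_grip; guard's axes.
- guard_cover (a point): Point on the underside of the guard's clear plate, 70 mm along the guard's +x from the tongue, that belongs over the cutter.
- slot (a point): Centre of the mouth of the interlock switch's slot, in the top of a grey box (70 x 44 x 50 mm) on the router plate, 62 mm above the bench. Slot 33 mm (x) by 9 mm (y), chamfered, 36 mm deep, straight down; axes parallel to flag_tip's. Home, the guard's plate lies flat on the box with guard_root on this point and the axes parallel.
- cutter (a point): Top of the steel router cutter, 26 mm across, 42 mm above the bench, 70 mm along +x from the slot.
- holder: Fixed wooden holder of the guard, 120 x 64 mm, 55 mm high, with an open channel 36 mm wide between two cheeks; the guard's plate lies on the cheeks and the tongue hangs in the channel. Origin on the bench, under the tongue within 8 mm.
- jigsaw: Bystander: jigsaw, dark grey, about 210 x 72 mm and 159 mm high; origin at the bench.
- arch: Bystander: flat wooden arch, 210 mm across, 18 mm thick; origin at the bench.
- carton: Bystander: cardboard box 100 x 140 x 70 mm; origin at its underside.
- guard: The loose guard as a whole; origin at guard_root.
Not all that is in view belongs to the job. Leave any green look-alike of the guard alone.

How it is judged:
On the way, in this order (a step that is already met when the one before it is completed fails the run):
1. the fence's pointer stands opposite the flag's point, before the guard is in the switch (y of fence_tip in the frame of flag_tip between -0.0025 and 0.0025 m and distance between guard_root and slot above 0.04 m), for 0.3 s.
2. the guard's tongue is fully home in the switch, its plate over the cutter (z of guard_root in the frame of slot between -0.005 and 0.0025 m and horizontal distance between guard_root and slot below 0.005 m and angle between guard_root's own z axis and vertical below 0.07 rad and horizontal distance between guard_cover and cutter below 0.015 m), for 0.2 s.
At the end, for the whole second after the job is handed in: The fence's pointer is within 2.5 mm (along the rail) of the flag's point, and the guard's tongue is fully in the slot (plate within 2.5 mm of the switch's top, within 5 mm sideways, upright within 0.07 rad), the plate over the cutter (within 15 mm), at rest (all of step 2 and y of fence_tip in the frame of flag_tip between -0.0025 and 0.0025 m and linear speed of guard below 0.02 m/s); the robot touches nothing.
It fails at once if the jigsaw is moved by more than 30 mm (distance of jigsaw from where it was at the start of the episode above 0.03 m).
It fails at once if the arch is moved by more than 30 mm (distance of arch from where it was at the start of the episode above 0.03 m).
It fails at once if the carton is moved by more than 30 mm (distance of carton from where it was at the start of the episode above 0.03 m).
It also fails if it takes over 72 s, if anything falls off the work surface, if the arm or the gripper's body presses on something with over 40 N, if the wrist force passes 120 N, or if a joint passes its speed limit or range.

## Working session

There is one attempt and no reset: what is moved stays moved. The work goes in short steps, Python scripts to look and compute and a tool call to move; the robot and the scene stay as the last step left them, time stands still between calls to the robot, and variables do not carry over. Pictures are saved under pics/ and viewed, and the job is handed in when it is done.

Besides the shell and the picture viewer there is one more tool, called after ">>>" as name(argument=value, ...), one argument or row to a line, values as JSON. arm_command: Moves the arm, as the interface text tells. Its arguments: {"type":"object","properties":{"moves":{"type":"array"},"force":{"type":"number"}},"required":["moves"]}

```bash
mkdir -p pics; ls; python3 - <<'E'
from station import manip, optics
import cv2,numpy as np
for n in("side","top"):
    p,d=optics.capture(n); cv2.imwrite(f"pics/{n}0.png",p[:,:,::-1]); np.savez(f"{n}0.npz",p=p,d=d)
    c=optics.camera_params(n); print({k:np.round(v,4).tolist() for k,v in c.items()})
s=manip.read_state(); print({k:np.round(v,4).tolist() for k,v in s.items()})
E
```

```text
pics
{'fx': 399.1591, 'fy': 399.1591, 'cx': 272.8698, 'cy': 210.2887, 'D': [0.0147, 0.0, 0.0, 0.0, 0.0], 'extrinsics': [[0.7708, -0.3078, 0.5578, -0.1434], [-0.6371, -0.3743, 0.6738, -0.6864], [0.0013, -0.8747, -0.4846, 0.6364], [0.0, 0.0, 0.0, 1.0]]}
{'fx': 476.8857, 'fy': 476.8857, 'cx': 284.6295, 'cy': 202.1042, 'D': [-0.1514, 0.0, 0.0, 0.0, 0.0], 'extrinsics': [[0.0163, -0.9883, 0.1513, 0.2209], [-0.9999, -0.0161, 0.0024, 0.0395], [0.0, -0.1514, -0.9885, 1.4746], [0.0, 0.0, 0.0, 1.0]]}
{'clock': 0.1, 'joint_pos': [1.0845, 0.3134, 1.4983, 0.0, 1.331, -0.2234], 'qd': [0.0015, -0.0022, -0.0, 0.0002, 0.001, 0.0001], 'effort': [0.0024, -40.2808, -25.2648, 0.0694, 0.0342, 0.0], 'tcp_pos': [0.1363, 0.5067, 0.206], 'orientation': [[-0.9657, 0.2598, -0.0005], [0.2598, 0.9657, -0.001], [0.0003, -0.0011, -1.0]], 'contact_force': [0.6291, -0.8435, 0.3056], 'torque': [0.0276, 0.0105, 0.0576], 'grip_width': 0.0883}
```

View pics/side0.png

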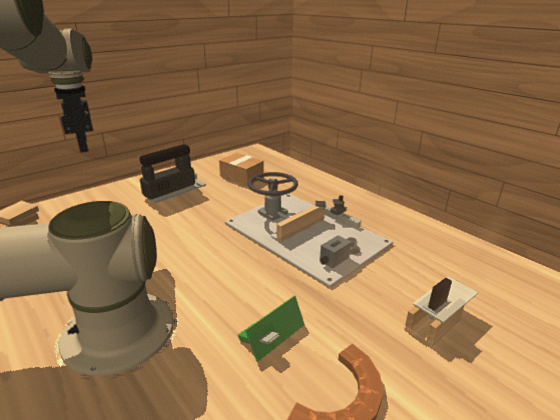

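View pics/top0.png

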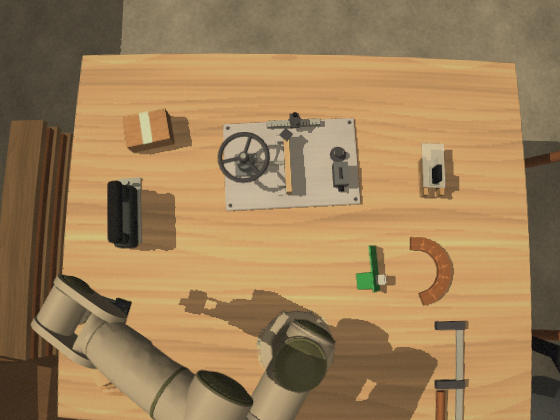

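The side view shows the plate at about (310,235) and the guard in its holder at (440,300). In the top view the handwheel is near (244,157), the fence near (288,165) and its pointer near (286,134), the flag near (294,120), the switch near (341,175), and the guard near (433,165). I'll zoom in next.

```bash
cat > h.py <<'E'
from station import manip, optics
import cv2,numpy as np
def ray(n,uv):
    c=optics.camera_params(n);K=np.array([[c['fx'],0,c['cx']],[0,c['fy'],c['cy']],[0,0,1]])
    q=cv2.undistortPoints(np.array(uv,float).reshape(-1,1,2),K,np.array(c['D']))[:,0]
    E=np.array(c['extrinsics']); d=np.c_[q,np.ones(len(q))]@E[:3,:3].T
    return E[:3,3],d
def onplane(n,uv,z):
    o,d=ray(n,uv); return o+d*((z-o[2])/d[:,2])[:,None]
def proj(n,P):
    c=optics.camera_params(n);K=np.array([[c['fx'],0,c['cx']],[0,c['fy'],c['cy']],[0,0,1]])
    E=np.linalg.inv(np.array(c['extrinsics']))
    r,_=cv2.Rodrigues(E[:3,:3]); return cv2.projectPoints(np.array(P,float).reshape(-1,1,3),r,E[:3,3],K,np.array(c['D']))[0][:,0]
def tri(uvs,uvt):
    o1,d1=ray('side',[uvs]);o2,d2=ray('top',[uvt]);d1=d1[0];d2=d2[0]
    t=np.linalg.lstsq(np.c_[d1,-d2],o2-o1,rcond=None)[0]
    a=o1+d1*t[0];b=o2+d2*t[1];return (a+b)/2,np.linalg.norm(a-b)
def crop(p,x,y,w,h,f,name):
    cv2.imwrite(name,cv2.resize(np.ascontiguousarray(p[y:y+h,x:x+w,::-1]),None,fx=f,fy=f,interpolation=cv2.INTER_CUBIC))
E
python3 - <<'E'
from h import *
t=np.load('top0.npz')['p'];s=np.load('side0.npz')['p']
crop(t,210,100,160,120,5,'pics/tp.png');crop(t,400,130,70,75,8,'pics/tg.png')
crop(s,220,160,190,125,4,'pics/sp.png');crop(s,395,265,95,85,7,'pics/sg.png')
E
```

```text
(no output)
```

View pics/tp.png

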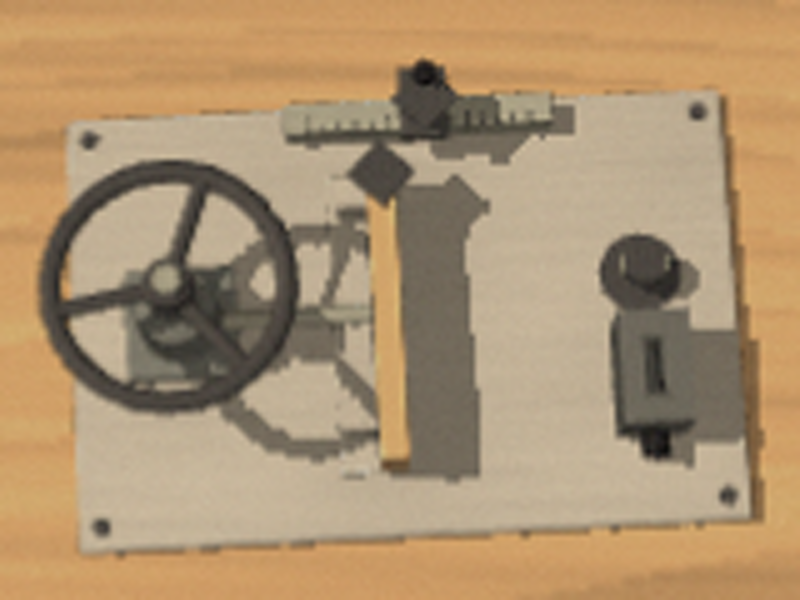

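View pics/tg.png

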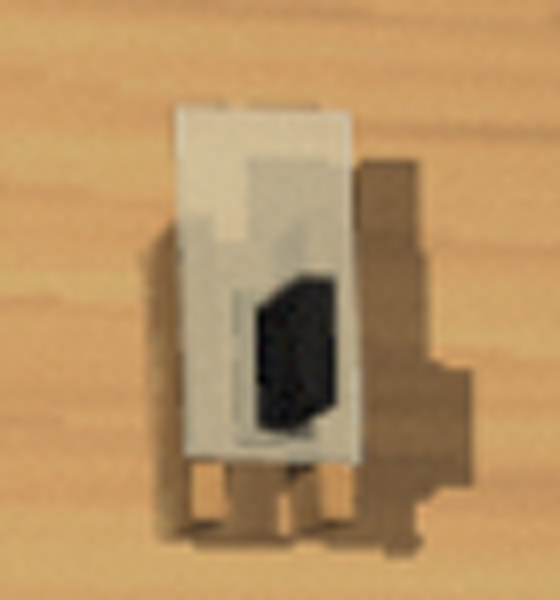

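View pics/sp.png

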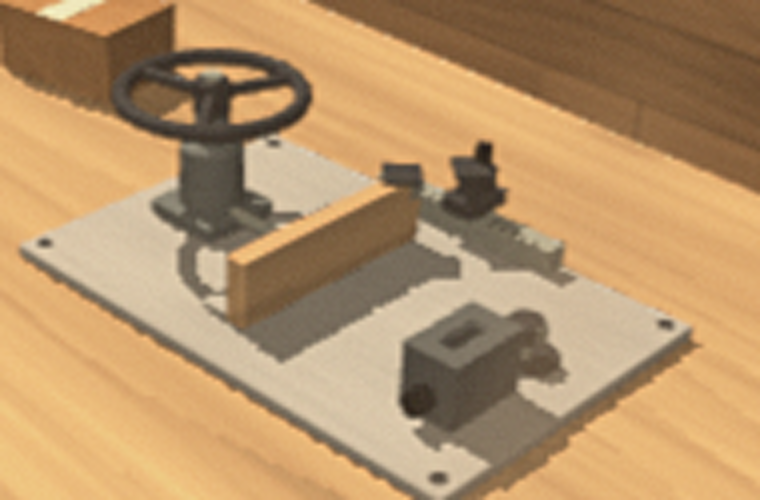

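View pics/sg.png

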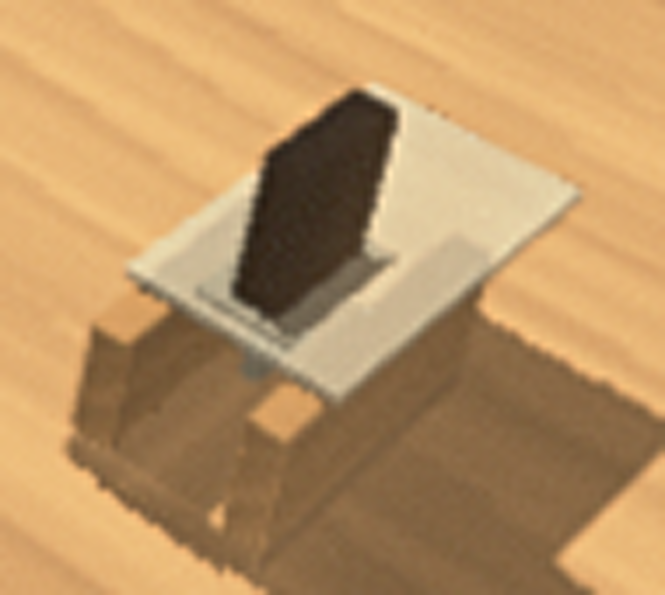

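The top crop shows the plate, with one spoke about 17° clockwise of straight up. The fence pointer diamond tip is at crop (378,142) and the flag tip at about (432,125). The guard grip stands upright at the holder. Next I'll zoom hard on the two diamonds and fit the rim and plate.

```bash
python3 - <<'E'
from h import *
t=np.load('top0.npz')['p'];s=np.load('side0.npz')['p']
def z(p,x,y,w,h,f):return cv2.resize(np.ascontiguousarray(p[y:y+h,x:x+w,::-1]),None,fx=f,fy=f,interpolation=cv2.INTER_NEAREST)
cv2.imwrite('pics/zt.png',z(t,274,108,36,36,16));cv2.imwrite('pics/zs.png',z(s,308,190,44,32,17))
# rim: dark mask
g=t.max(2).astype(int)
m=((g<95)).astype(np.uint8); m[:, :215]=0;m[:,275:]=0;m[:128]=0;m[186:]=0
cs,_=cv2.findContours(m,cv2.RETR_EXTERNAL,cv2.CHAIN_APPROX_NONE)
c=max(cs,key=cv2.contourArea); e=cv2.fitEllipse(c);print('outer ellipse',e)
print('wheel c',onplane('top',[e[0]],0.118))
for a in(0,90,180,270):
    r=np.deg2rad(a);u=[e[0][0]+e[1][0]/2*np.cos(r),e[0][1]+e[1][0]/2*np.sin(r)];print(np.linalg.norm(onplane('top',[u],.118)-onplane('top',[e[0]],.118)))
# plate screws
scr=[(90,140),(698,111),(728,495),(101,527)]
P=onplane('top',[(210+(a)/5-.4,100+b/5-.4) for a,b in scr],0.013);print(P)
for i,j in((0,1),(3,2)): v=P[i]-P[j];print('y axis yaw',np.arctan2(-v[0],v[1]))
for i,j in((0,3),(1,2)): v=P[i]-P[j];print('x axis yaw',np.arctan2(v[1],v[0]))
E
```

```text
outer ellipse ((243.7013702392578, 156.9078826904297), (49.35810089111328, 50.44375991821289), 80.18276977539062)
wheel c [[0.56044573 0.16483991 0.118     ]]
0.07229625214716301
0.0736525879134503
0.07259771152136897
0.07519494242692891
[[ 0.68252119  0.22927469  0.013     ]
 [ 0.70844177 -0.15965046  0.013     ]
 [ 0.45924623 -0.17647038  0.013     ]
 [ 0.43276837  0.21313215  0.013     ]]
y axis yaw 0.06654828145608865
y axis yaw 0.06785686407027795
x axis yaw 0.06454429586881655
x axis yaw 0.0673946473940635
```

View pics/zt.png

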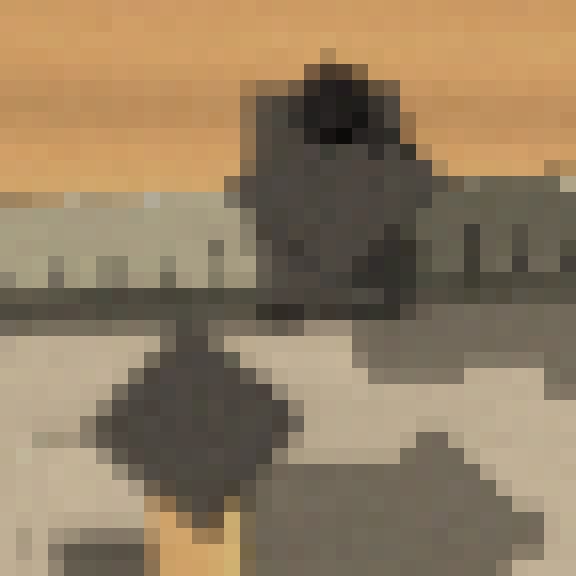

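View pics/zs.png

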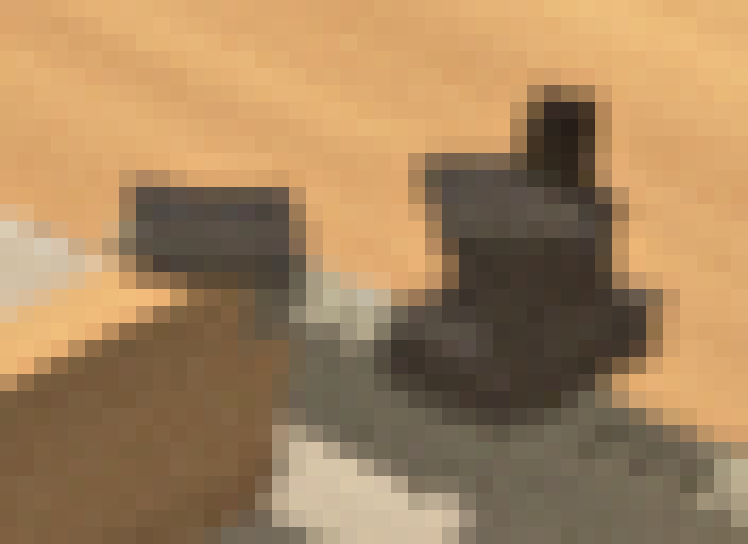

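```bash
python3 - <<'E'
from h import *
t=np.load('top0.npz')['p']
yaw=.0665;X=np.array([np.cos(yaw),np.sin(yaw)]);Y=np.array([-X[1],X[0]])
f=lambda a,b:(274+a/16-.5,108+b/16-.5)
A=onplane('top',[f(196,421),f(337,187),f(188,318),f(345,290)],.07)
print(A);d=A[0]-A[1];print('centres dx,dy',d[:2]@X,d[:2]@Y);d=A[2]-A[3];print('tips',d[:2]@X,d[:2]@Y)
# rows of gray for flag diamond
g=t.sum(2)//3
for r in range(115,124):print(r,g[r,284:306])
print()
for r in range(127,142):print(r,g[r,276:298])
# spokes: sample dark along ring r=35..55mm about wheel centre
W=np.array([.5604,.1648])
th=np.deg2rad(np.arange(0,360,1.))
for z in(.118,):
  acc=0
  for r in(.03,.035,.04,.045,.05,.055):
    P=np.c_[W[0]+r*np.cos(th),W[1]+r*np.sin(th),th*0+z];uv=proj('top',P).astype(np.float32)
    acc=acc+cv2.remap(g.astype(np.float32),uv[:,0].reshape(1,-1),uv[:,1].reshape(1,-1),cv2.INTER_LINEAR)[0]
  acc/=6
  sm=np.array([sum(acc[(i+o+k)%360] for o in(0,120,240) for k in range(-7,8)) for i in range(120)])
  i=sm.argmin();print('spoke angle ccw world deg',i, 'fold',np.round(sm[i-3:i+4]),[round(float(min(acc[(i+o+k)%360] for k in(-3,0,3)))) for o in(0,120,240)])
E
```

```text
[[0.64707905 0.04298567 0.07      ]
 [0.69438878 0.01662262 0.07      ]
 [0.66759408 0.04484253 0.07      ]
 [0.67370773 0.01483897 0.07      ]]
centres dx,dy -0.0454533147608915 0.029448554310088464
tips -0.004106372368903758 0.030343494348003236
115 [141 142 145 140 143 109  73  69  48  32  37  30  21  44  70 111 140 143
 144 144 142 143]
116 [150 151 150 150 151 113  75  67  64  37  20  11  36  40  44 109 146 147
 149 147 147 145]
117 [156 156 154 156 155 112  73  68  68  70  58  67  69  47  69  49 132 154
 154 156 156 158]
118 [158 157 157 157 160 102  71  68  70  65  71  69  69  69  70  70  73 135
 157 158 158 157]
119 [160 158 161 158 104  74  70  72  70  68  67  70  71  66  74  71  72  77
  89 110  95  93]
120 [152 155 154 156 111  75  70  71  71  68  71  72  72  70  71  69  66  92
  92  89  89  92]
121 [151 150 149 152 151 110  70  66  69  72  67  72  70  69  71  68  89  91
  93  92  90  93]
122 [151 150 148 147 150 123  65  66  70  66  71  71  68  70  53  66  90  92
  91  59  92  90]
123 [149 153 152 104 148 125  85  64  55  68  71  71  71  53  48  47  74  89
  92  60  92  9
[... 797 characters left out ...]
  71  69  77 136 165
 166 168 166 168]
136 [170 173 176 175 138  86  71  69  72  71  71  75  70  71  66 120 153 157
 158 157 158 157]
137 [171 176 174 173 173 135  93  74  70  73  71  71  69  69  86  99 101  99
  99 103 100 100]
138 [171 174 174 174 171 174 151  94  74  70  69  69  63  80  98 105 102  99
 102 103 102 101]
139 [170 173 175 174 171 172 171 137 108  80  73  67 100  82  96 105 102 104
 104 101 100 104]
140 [172 167 163 164 162 162 164 160 158 118  83  81 161 101  98 100 102  99
 101  99 100  99]
141 [170 146 138 120 118 117 117 139 159 159 123 116 160 100  99  99 100 100
  99  99 102 100]
spoke angle ccw world deg 105 fold [3643. 3552. 3505. 3504. 3550. 3642. 3773.] [69, 59, 61]
```

The fence needs about 30 mm, which is roughly 3.0 rad or 171° clockwise. The spokes lie at world angles -14.5°, 105.5° and 225.5°. I'll grip the far spoke (-14.5°) about 43 mm from the hub, with tool x pointing inward.

>>> arm_command(
  moves=[
    {"gripper":0.28,"slide":[-3,-1.2,-4],"turn":0},
    {"gripper":0.28,"slide":[-54,-22,-5],"turn":0},
    {"gripper":0.28,"slide":[-54,-22,-5],"turn":0},
    {"gripper":0.28,"slide":[-54,-22,-5],"turn":0},
    {"gripper":0.28,"slide":[-54,-22,-5],"turn":0},
  ],
  force=12,
)

```text
clock: 0.52
tcp_pos: [0.291, 0.389, 0.2441]
orientation: [[-0.966, 0.259, -0.0], [0.259, 0.966, -0.0], [0.0, -0.0, -1.0]]
contact_force: [0.6, 0.2, 0.0]
grip_width: 0.0571
```

>>> arm_command(
  moves=[
    {"gripper":0.28,"slide":[-36,-14.6,0],"turn":0},
    {"gripper":0.28,"slide":[-36,-14.6,0],"turn":0},
    {"gripper":0.28,"slide":[-36,-14.6,0],"turn":0},
    {"gripper":0.28,"slide":[-36,-14.6,0],"turn":0},
    {"gripper":0.28,"slide":[-36,-14.6,0],"turn":0},
  ],
)

```text
clock: 0.93
tcp_pos: [0.4573, 0.263, 0.244]
orientation: [[-0.966, 0.26, -0.0], [0.26, 0.966, -0.0], [0.0, -0.0, -1.0]]
contact_force: [-0.0, 0.0, -0.5]
grip_width: 0.0253
```

>>> arm_command(
  moves=[
    {"gripper":0.28,"slide":[-15,-6.1,0],"turn":0},
    {"gripper":0.28,"slide":[-15,-6.1,0],"turn":0},
    {"gripper":0.28,"slide":[-15,-6.1,0],"turn":0},
    {"gripper":0.28,"slide":[-15,-6.1,0],"turn":0},
    {"gripper":0.28,"slide":[-15,-6.1,0],"turn":0},
  ],
)

```text
clock: 1.35
tcp_pos: [0.5886, 0.1622, 0.2422]
orientation: [[-0.964, 0.265, -0.001], [0.265, 0.964, -0.001], [0.001, -0.002, -1.0]]
contact_force: [-0.2, -0.0, -1.2]
grip_width: 0.0247
```

```bash
python3 - <<'E'
from h import *
for n in("side","top"):
    p,d=optics.capture(n)
    if n=='side':crop(p,220,130,140,110,5,'pics/s1.png')
    else:crop(p,200,80,160,120,5,'pics/t1.png')
s=manip.read_state();print(s['tcp_pos'],s['joint_pos'],s['orientation'][:,0])
T=np.array([.5604,.1648])+.043*np.array([np.cos(np.deg2rad(-14.5)),np.sin(np.deg2rad(-14.5))])
print(T,(np.r_[T,.099]-s['tcp_pos'])@s['orientation']*100)
E
```

```text
[0.585397   0.1660038  0.24314883] [ 8.39270764e-02  4.83258940e-01  1.15756362e+00  1.66403194e-04
  1.50250943e+00 -1.22228970e+00] [-0.96519805  0.26151456  0.00169146]
[0.60203035 0.15403366] [-1.94286653 -0.71405855 14.41193115]
```

View pics/s1.png

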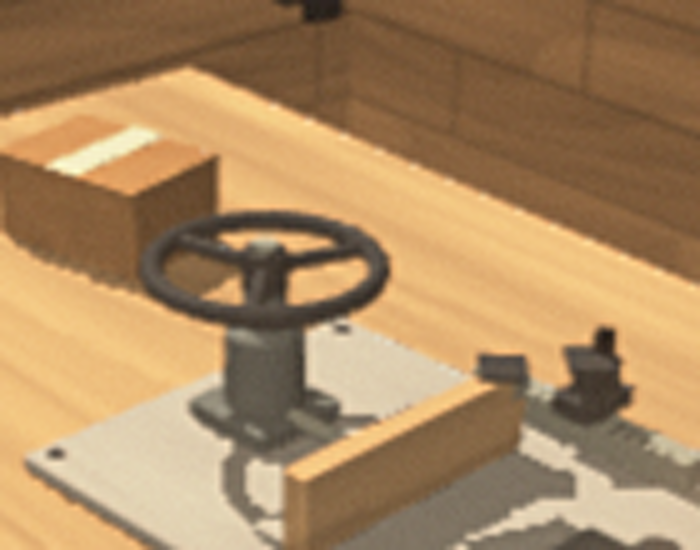

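View pics/t1.png

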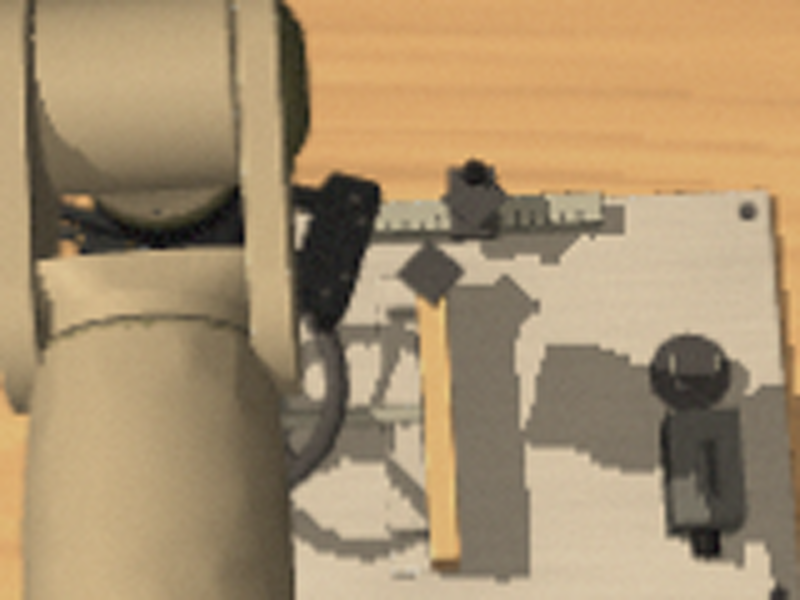

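>>> arm_command(
  moves=[
    {"gripper":0.28,"slide":[-1.9,-0.7,3],"turn":0},
    {"gripper":0.28,"slide":[-1.9,-0.7,6],"turn":0},
    {"gripper":0.28,"slide":[-1.9,-0.7,9],"turn":0},
    {"gripper":0.28,"slide":[-1.9,-0.7,9],"turn":0},
    {"gripper":0.28,"slide":[-1.9,-0.7,9],"turn":0},
  ],
)

```text
clock: 1.87
tcp_pos: [0.6006, 0.1561, 0.1542]
orientation: [[-0.966, 0.259, -0.002], [0.259, 0.966, -0.0], [0.002, -0.001, -1.0]]
contact_force: [0.1, 0.2, 1.0]
grip_width: 0.025
```

```bash
python3 - <<'E'
from h import *
p,d=optics.capture('side');crop(p,235,130,110,90,7,'pics/s2.png')
s=manip.read_state();print(s['tcp_pos'],s['contact_force'],s['orientation'][:,0])
print((np.array([.6020,.1540,.099])-s['tcp_pos'])@s['orientation']*100)
E
```

```text
[0.60159394 0.15599479 0.15600272] [ 0.25552883 -0.12039318  0.5844592 ] [-0.96595865  0.25869213 -0.00150599]
[-0.08224334 -0.18551414  5.70029501]
```

View pics/s2.png

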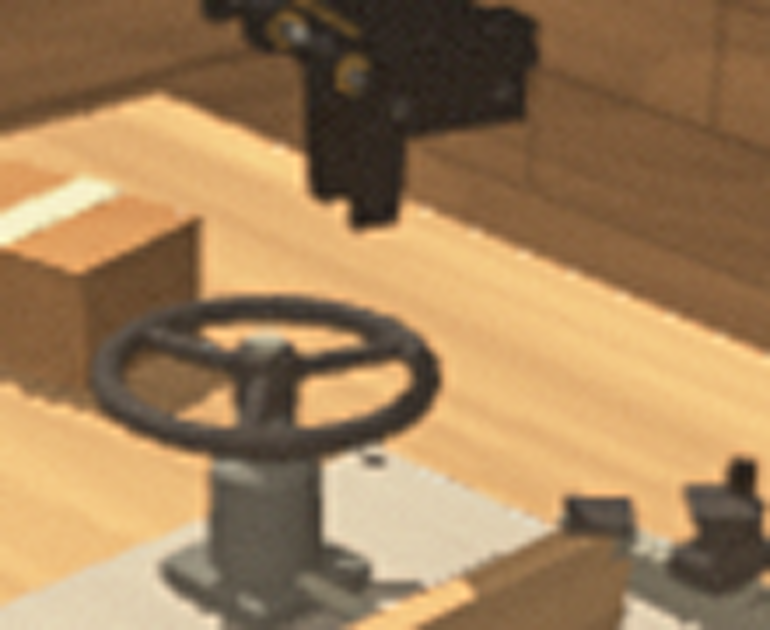

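```bash
python3 - <<'E'
from h import *
W=np.array([.5604,.1648])
a=np.deg2rad(-14.5)
for q in ([*W,.135],[W[0]+.065*np.cos(a),W[1]+.065*np.sin(a),.118],[W[0]-.07,W[1],.118],[W[0]+.07*np.cos(a),W[1]+.07*np.sin(a),.118],[.6016,.156,.156]): print((proj('side',q)[0]-[235,130]+.5)*7)
E
```

```text
[267.58586654 342.31862781]
[400.08062176 351.713585  ]
[139.55141181 422.8531315 ]
[410.06383572 349.73542649]
[353.52409362 279.76975894]
```

```bash
python3 - <<'E'
from h import *
print(proj('side',[.1363,.5067,.206]),proj('side',[.6016,.156,.156]))
p,d=optics.capture('side');np.savez('s3.npz',p=p,d=d)
crop(p,265,125,50,50,12,'pics/s3.png')
E=np.array(optics.camera_params('side')['extrinsics'])
for v in range(146,176,2):
  row=[]
  for u in range(276,298,2):
    z=d[v,u]
    o,r=ray('side',[(u,v)]);P=o+r[0]*z;row.append('%.3f'%P[2])
  print(v,row)
print(manip.read_state()['tcp_pos'])
E
```

```text
[[ 86.04279827 156.78320404]] [[285.00344195 169.46710842]]
146 ['-0.518', '0.224', '0.227', '0.228', '0.228', '0.240', '0.264', '0.264', '0.261', '0.261', '0.261']
148 ['-0.525', '0.217', '0.221', '0.221', '0.220', '0.235', '0.259', '0.258', '0.256', '0.257', '0.255']
150 ['0.636', '0.212', '0.217', '0.636', '0.214', '0.229', '0.229', '0.229', '0.227', '-0.571', '-0.553']
152 ['0.002', '0.204', '0.208', '0.209', '0.207', '0.224', '0.221', '0.221', '0.220', '-0.581', '-0.570']
154 ['0.001', '0.001', '0.202', '0.201', '0.201', '0.218', '0.217', '0.216', '0.215', '-0.607', '-0.604']
156 ['0.001', '-0.000', '0.197', '0.195', '0.208', '0.210', '0.210', '0.210', '0.208', '-0.618', '-0.614']
158 ['-0.000', '0.001', '0.189', '0.188', '0.201', '0.204', '0.203', '0.202', '-0.641', '-0.647', '-0.624']
160 ['0.003', '0.001', '0.004', '0.000', '0.192', '0.197', '0.196', '0.197', '0.002', '0.005', '0.002']
162 ['0.000', '-0.001', '0.001', '0.001', '-0.000', '0.190', '0.003', '0.001', '0.001', '-0.002', '-0.002']
164 ['0.003', '0.002', '0.001', '0.002', '-0.000', '0.002', '0.003', '0.002', '0.002', '0.003', '0.003']
166 ['0.000', '0.002', '0.001', '-0.002', '0.003', '0.000', '0.001', '0.002', '0.002', '-0.001', '0.004']
168 ['-0.002', '0.002', '0.000', '0.001', '0.002', '-0.000', '0.001', '0.002', '0.003', '0.000', '0.001']
170 ['0.002', '0.003', '0.001', '0.005', '0.002', '-0.002', '0.002', '0.001', '-0.002', '0.001', '0.001']
172 ['0.127', '0.125', '0.004', '0.001', '0.001', '0.002', '0.004', '0.004', '0.003', '0.001', '0.002']
174 ['0.121', '0.123', '0.123', '0.123', '0.124', '0.126', '0.001', '0.001', '0.001', '0.004', '0.003']
[0.60208807 0.15587952 0.15672655]
```

View pics/s3.png

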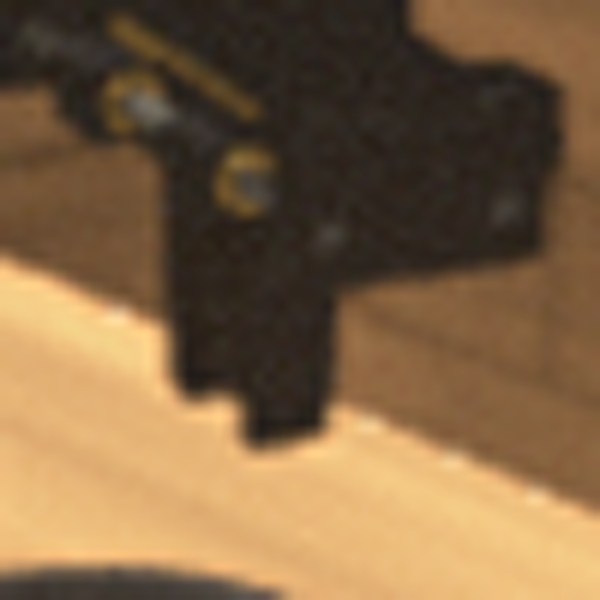

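```bash
python3 - <<'E'
from h import *
def tip(f,u0,u1,v0,v1):
  z=np.load(f);d=z['d']
  for v in range(v0,v1):
    L=[]
    for u in range(u0,u1,2):
      o,r=ray('side',[(u,v)]);P=o+r[0]*d[v,u];L.append('(%.3f %.3f %.3f)'%tuple(P))
    print(v,*L)
tip('side0.npz',76,94,140,156)
tip('s3.npz',282,292,156,163)
t=np.load('top0.npz')
E
```

```text
140 (0.397 1.755 -0.133) (0.113 0.450 0.277) (0.117 0.444 0.278) (0.123 0.448 0.276) (0.127 0.446 0.275) (0.156 0.543 0.243) (0.461 1.753 -0.146) (-0.143 -0.686 0.636) (0.481 1.747 -0.149)
141 (0.395 1.749 -0.137) (0.112 0.448 0.275) (0.117 0.449 0.274) (0.122 0.448 0.273) (0.127 0.449 0.272) (0.133 0.451 0.270) (0.457 1.741 -0.148) (0.472 1.757 -0.156) (0.481 1.749 -0.156)
142 (0.393 1.747 -0.142) (0.111 0.447 0.273) (0.117 0.449 0.271) (0.121 0.448 0.270) (0.126 0.448 0.269) (0.131 0.445 0.269) (0.458 1.751 -0.158) (0.465 1.737 -0.156) (0.481 1.756 -0.164)
143 (0.390 1.741 -0.146) (0.111 0.450 0.269) (0.116 0.450 0.268) (0.121 0.449 0.267) (0.126 0.447 0.267) (0.130 0.446 0.266) (0.454 1.742 -0.161) (0.468 1.751 -0.166) (0.480 1.756 -0.170)
144 (0.392 1.753 -0.156) (0.399 1.739 -0.153) (0.115 0.445 0.267) (0.121 0.452 0.263) (0.124 0.443 0.265) (0.130 0.446 0.263) (0.454 1.747 -0.168) (0.466 1.750 -0.171) (0.479 1.756 -0.176)
145 (0.389 1.749 -0.160) (0.400 1.749 -0.162) (0.114 0.447 0.264) (0.119 0.445 0.263) (0.124 0.447 0.261) (0.129 0.445 0.261) (0.453 1.745 -0.173) (0.467 1.75
[... 1962 characters left out ...]
85 0.143 0.208) (0.586 0.135 0.210) (0.590 0.130 0.210) (0.595 0.128 0.210)
157 (0.598 0.167 0.194) (0.588 0.146 0.203) (0.585 0.134 0.207) (0.592 0.133 0.206) (0.599 0.132 0.204)
158 (0.602 0.171 0.188) (0.586 0.144 0.201) (0.585 0.134 0.204) (0.591 0.132 0.203) (0.597 0.130 0.202)
159 (0.903 0.517 0.003) (0.588 0.146 0.197) (0.583 0.132 0.202) (0.592 0.132 0.200) (0.599 0.132 0.198)
160 (0.900 0.514 0.000) (0.590 0.148 0.192) (0.586 0.135 0.197) (0.592 0.133 0.196) (0.596 0.128 0.197)
161 (0.889 0.501 0.003) (0.588 0.146 0.190) (0.586 0.134 0.195) (0.593 0.133 0.193) (0.598 0.130 0.192)
162 (0.884 0.495 0.001) (0.893 0.492 -0.000) (0.588 0.136 0.190) (0.901 0.476 0.003) (0.910 0.474 0.001)
```

In the picture the fingertips sit about 33 mm higher than the state's TCP: depth gives about 0.19, the state says 0.157. The start picture showed the same gap, while the bench and rim heights read correctly. So I'll descend in stages, watching the images and the force.

>>> arm_command(
  moves=[
    {"gripper":0.28,"slide":[0,-0.2,2],"turn":0},
    {"gripper":0.28,"slide":[0,-0.2,4],"turn":0},
    {"gripper":0.28,"slide":[0,-0.2,6],"turn":0},
    {"gripper":0.28,"slide":[0,-0.2,6],"turn":0},
    {"gripper":0.28,"slide":[0,-0.2,6],"turn":0},
  ],
)

```text
clock: 2.38
tcp_pos: [0.6015, 0.1535, 0.0958]
orientation: [[-0.966, 0.259, 0.001], [0.259, 0.966, 0.0], [-0.001, 0.0, -1.0]]
contact_force: [0.3, 0.6, 0.3]
grip_width: 0.0249
```

```bash
python3 - <<'E'
from h import *
p,d=optics.capture('side');crop(p,235,130,90,80,8,'pics/s4.png')
s=manip.read_state();print(s['tcp_pos'],s['contact_force'],s['orientation'][:,0])
E
```

```text
[0.60201366 0.15349263 0.09656756] [-0.23736553 -0.81625633  0.92426551] [-0.96574647  0.25947055 -0.00296421]
```

View pics/s4.png

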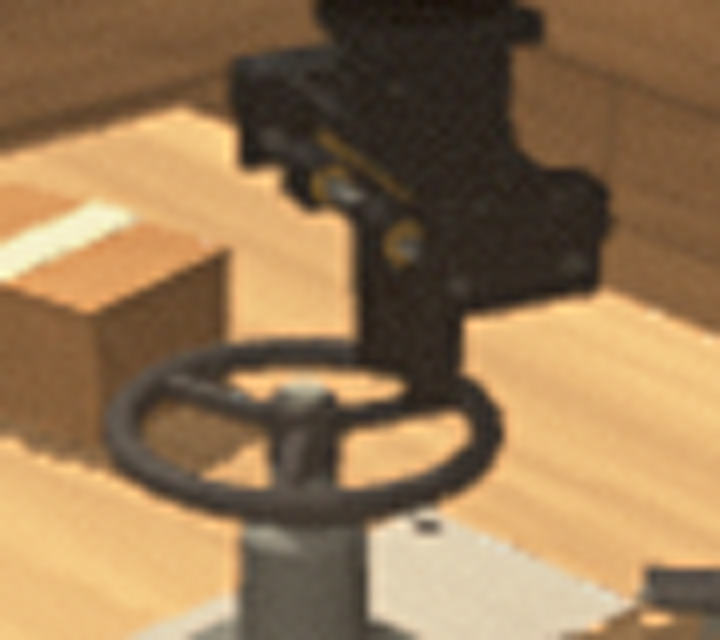

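>>> arm_command(
  moves=[
    {"gripper":0.28,"slide":[0,0,0.8],"turn":0},
    {"gripper":0.28,"slide":[0,0,1.6],"turn":0},
    {"gripper":0.28,"slide":[0,0,1.6],"turn":0},
  ],
)

```text
clock: 2.68
tcp_pos: [0.6005, 0.1532, 0.0771]
orientation: [[-0.966, 0.26, -0.002], [0.26, 0.966, -0.0], [0.001, -0.001, -1.0]]
contact_force: [0.1, 0.3, -0.2]
grip_width: 0.0245
```

>>> arm_command(
  moves=[
    {"gripper":0.28,"slide":[0,0,0.7],"turn":0},
    {"gripper":0.28,"slide":[0,0,1.2],"turn":0},
    {"gripper":0.28,"slide":[0,0,1.2],"turn":0},
  ],
)

```text
clock: 2.93
tcp_pos: [0.6005, 0.1532, 0.0649]
orientation: [[-0.966, 0.26, -0.002], [0.26, 0.966, -0.0], [0.002, -0.001, -1.0]]
contact_force: [0.1, -0.8, 0.1]
grip_width: 0.0245
```

```bash
python3 - <<'E'
from h import *
p,d=optics.capture('side');crop(p,235,130,90,80,8,'pics/s5.png')
s=manip.read_state();print(s['tcp_pos'],s['contact_force'],s['orientation'][:,0])
E
```

```text
[0.60076874 0.15313862 0.06554464] [ 0.35653556 -0.3819867   0.7544882 ] [-0.96564656  0.25985665  0.00111704]
```

View pics/s5.png

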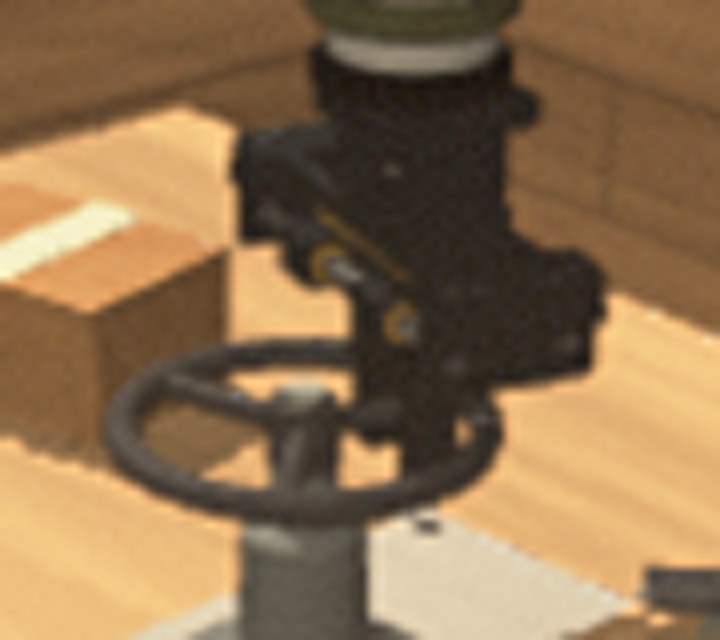

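The fingers now straddle the spoke at about (400,430) in the crop with no contact force, so I'm closing on it.

>>> arm_command(
  moves=[
    {"gripper":0.08,"slide":[0,0,0],"turn":0},
    {"gripper":0.08,"slide":[0,0,0],"turn":0},
    {"gripper":0.08,"slide":[0,0,0],"turn":0},
  ],
  force=12,
)

```text
clock: 3.23
tcp_pos: [0.6014, 0.1535, 0.0665]
orientation: [[-0.966, 0.26, 0.001], [0.26, 0.966, 0.001], [-0.001, 0.001, -1.0]]
contact_force: [0.1, 2.6, -0.1]
grip_width: 0.0099
```

Gripped at 9.9 mm. Now cranking 30° per call on an arc around the hub, which lies 4.24 cm along tool +x.

>>> arm_command(
  moves=[
    {"gripper":0.08,"slide":[0.02,-0.44,0],"turn":6},
    {"gripper":0.08,"slide":[0.09,-0.88,0],"turn":12},
    {"gripper":0.08,"slide":[0.21,-1.31,0],"turn":18},
    {"gripper":0.08,"slide":[0.37,-1.72,0],"turn":24},
    {"gripper":0.08,"slide":[0.57,-2.12,0],"turn":30},
  ],
)

```text
clock: 3.65
tcp_pos: [0.5901, 0.1352, 0.0665]
orientation: [[-0.703, 0.711, 0.001], [0.711, 0.703, 0.002], [0.001, 0.002, -1.0]]
contact_force: [1.4, 7.8, 0.0]
grip_width: 0.0101
```

```bash
python3 - <<'E'
from h import *
s=manip.read_state();print(s['tcp_pos'],s['contact_force'],s['grip_width'],s['orientation'][:,0],s['joint_pos'])
x=s['orientation'][:,0];print(np.rad2deg(np.arctan2(x[1],x[0])),s['tcp_pos']+.0424*x)
p,d=optics.capture('top');crop(p,200,80,160,120,5,'pics/t6.png')
E
```

```text
[0.59008739 0.13524351 0.06651413] [1.42931223 7.8097097  0.02638075] 0.01008685778714419 [-0.70277771  0.71140901  0.00084326] [ 0.03105812  0.6203621   1.41166232  0.00221075  1.10867697 -0.74922069]
134.65030723272213 [0.56028962 0.16540725 0.06654988]
```

View pics/t6.png

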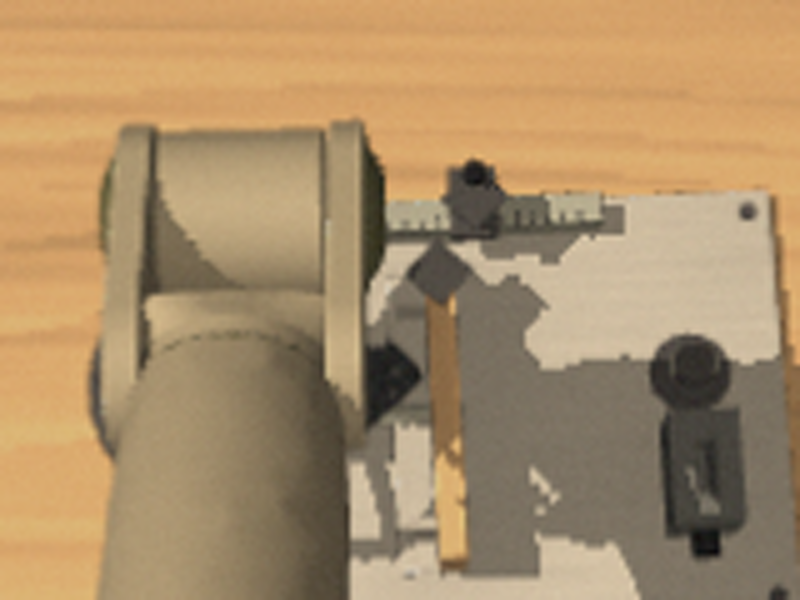

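The fence moves right as expected, with its pointer now at crop (438,243), and the forces are small. Carrying on.

>>> arm_command(
  moves=[
    {"gripper":0.08,"slide":[0.02,-0.44,0],"turn":6},
    {"gripper":0.08,"slide":[0.09,-0.88,0],"turn":12},
    {"gripper":0.08,"slide":[0.21,-1.31,0],"turn":18},
    {"gripper":0.08,"slide":[0.37,-1.72,0],"turn":24},
    {"gripper":0.08,"slide":[0.57,-2.12,0],"turn":30},
  ],
)

```text
clock: 4.12
tcp_pos: [0.5711, 0.1249, 0.0666]
orientation: [[-0.253, 0.967, 0.001], [0.967, 0.253, 0.003], [0.002, 0.002, -1.0]]
contact_force: [1.4, 11.8, -1.4]
grip_width: 0.0099
```

>>> arm_command(
  moves=[
    {"gripper":0.08,"slide":[0.02,-0.44,0],"turn":6},
    {"gripper":0.08,"slide":[0.09,-0.88,0],"turn":12},
    {"gripper":0.08,"slide":[0.21,-1.31,0],"turn":18},
    {"gripper":0.08,"slide":[0.37,-1.72,0],"turn":24},
    {"gripper":0.08,"slide":[0.57,-2.12,0],"turn":30},
  ],
)

```text
clock: 4.53
tcp_pos: [0.5498, 0.1251, 0.0666]
orientation: [[0.265, 0.964, 0.003], [0.964, -0.265, 0.003], [0.004, 0.002, -1.0]]
contact_force: [7.0, 12.4, -3.5]
grip_width: 0.0098
```

>>> arm_command(
  moves=[
    {"gripper":0.08,"slide":[0.02,-0.44,0],"turn":6},
    {"gripper":0.08,"slide":[0.09,-0.88,0],"turn":12},
    {"gripper":0.08,"slide":[0.21,-1.31,0],"turn":18},
    {"gripper":0.08,"slide":[0.37,-1.72,0],"turn":24},
    {"gripper":0.08,"slide":[0.57,-2.12,0],"turn":30},
  ],
)

```text
clock: 4.95
tcp_pos: [0.5315, 0.1355, 0.0666]
orientation: [[0.711, 0.703, 0.005], [0.703, -0.711, 0.002], [0.005, 0.002, -1.0]]
contact_force: [8.9, 6.9, -5.7]
grip_width: 0.01
```

>>> arm_command(
  moves=[
    {"gripper":0.08,"slide":[0.02,-0.44,0],"turn":6},
    {"gripper":0.08,"slide":[0.09,-0.88,0],"turn":12},
    {"gripper":0.08,"slide":[0.21,-1.31,0],"turn":18},
    {"gripper":0.08,"slide":[0.37,-1.72,0],"turn":24},
    {"gripper":0.08,"slide":[0.57,-2.12,0],"turn":30},
  ],
)

```text
clock: 5.37
tcp_pos: [0.5204, 0.1537, 0.0666]
orientation: [[0.967, 0.253, 0.004], [0.253, -0.967, 0.0], [0.004, 0.001, -1.0]]
contact_force: [7.3, 1.7, -3.8]
grip_width: 0.0102
```

```bash
python3 - <<'E'
from h import *
s=manip.read_state();print(s['tcp_pos'],s['contact_force'],s['grip_width'],s['orientation'][:,0],s['joint_pos'])
x=s['orientation'][:,0];print(np.rad2deg(np.arctan2(x[1],x[0])),s['tcp_pos']+.0424*x)
for n in('top','side'):
    p,d=optics.capture(n);np.savez(n+'7.npz',p=p,d=d)
    if n=='top':
        crop(p,200,80,160,120,5,'pics/t7.png')
        cv2.imwrite('pics/zt7.png',cv2.resize(np.ascontiguousarray(p[108:144,274:310,::-1]),None,fx=16,fy=16,interpolation=cv2.INTER_NEAREST))
    else: crop(p,235,130,130,100,6,'pics/s7.png')
E
```

```text
[0.52036105 0.153674   0.06659497] [ 7.31769136  1.73920573 -3.80742552] 0.010225448258152374 [0.96745808 0.25300653 0.00354259] [7.10703801e-02 4.98397359e-01 1.61965111e+00 1.46363569e-04
 1.01996358e+00 1.38600299e+00]
14.655588752486686 [0.56138127 0.16440148 0.06674518]
```

View pics/zt7.png

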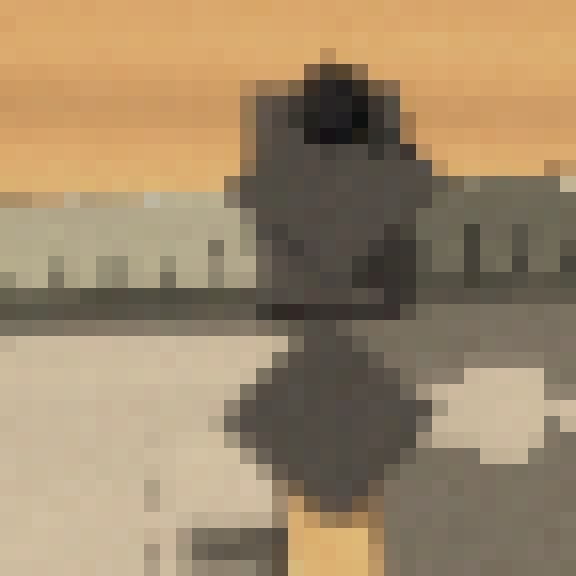

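View pics/s7.png

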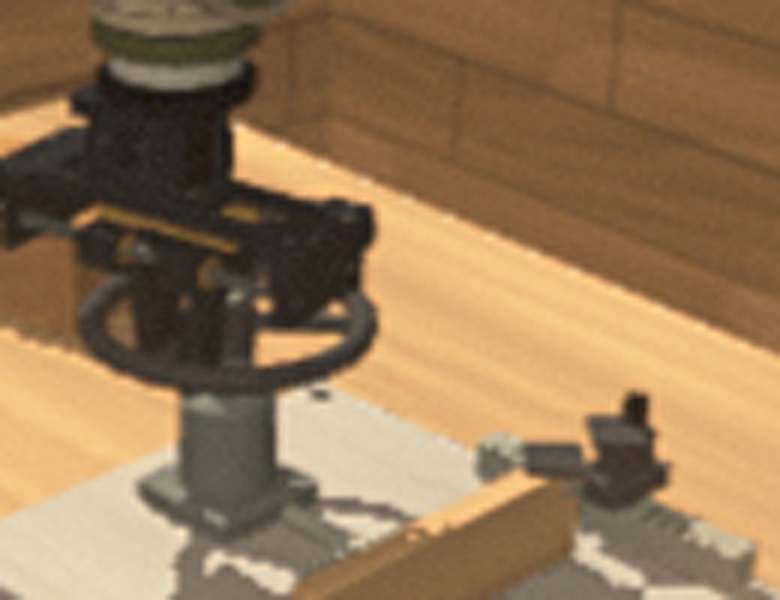

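After about 150° the pointer is near pixel (294.5,133.5), against the flag at (294.5,119). Once the plate's yaw is allowed for, about 3 mm remains. Measuring that to sub-pixel.

```bash
cat > diam.py <<'E'
from h import *
yaw=.0665;X=np.array([np.cos(yaw),np.sin(yaw)]);Y=np.array([-X[1],X[0]])
FL=(294.5,119.14)
def pointer(p,c0,verbose=False):
    # coverage-weighted edges per row -> midpoints
    g=p.mean(2);c=np.array(c0,float)
    # left and right edges of each row at half level
    def edge(r,s):
        u=int(round(c[0]));prof=[]
        line=g[r,u:u+s*16:s] if s>0 else g[r,u:u-16:-1]
        k=np.argmax(line>82+0*line)  # first bright-ish
        bg=np.median(line[k+2:k+4]); 
        cov=sum(np.clip((bg-line[j])/(bg-70.),0,1) for j in(k-1,k,k+1))
        return u+s*(k-1-.5+cov)
    L=[];R=[]
    r0=int(round(c[1]))
    for r in range(r0-5,r0+5):
        L.append((r,edge(r,-1)));R.append((r,edge(r,1)))
    def corner(E,sg):
        E=np.array(E);i=(sg*E[:,1]).argmax()
        up=np.polyfit(*E[max(i-4,0):i].T,1);lo=np.polyfit(*E[i+1:i+5].T,1)
        r=(lo[1]-up[1])/(up[0]-lo[0]);return np.polyval(up,r),r
    l=corner(L,-1);rr=corner(R,1)
    if verbose:print(np.round(L,2).tolist(),np.round(R,2).tolist())
    return (np.array(l)+rr)/2,l,rr
def offset(pc):
    A=onplane('top',[pc,FL],.07);d=A[0]-A[1];return d[:2]@X,d[:2]@Y
E
python3 - <<'E'
from diam import *
for f,c in(('top0.npz',(285.7,134.3)),('top7.npz',(294.3,133.6))):
    p=np.load(f)['p'];q=pointer(p,c,True);print(q,offset(q[0]))
g=np.load('top7.npz')['p'].mean(2).astype(int)
for r in range(126,142):print(r,g[r,284:306])
E
```

```text
[[129.0, 283.76], [130.0, 282.79], [131.0, 281.78], [132.0, 280.83], [133.0, 280.07], [134.0, 279.15], [135.0, 279.43], [136.0, 280.31], [137.0, 281.41], [138.0, 282.57]] [[129.0, 287.22], [130.0, 288.43], [131.0, 289.64], [132.0, 290.92], [133.0, 291.94], [134.0, 292.26], [135.0, 291.76], [136.0, 290.97], [137.0, 289.99], [138.0, 289.25]]
(array([285.79118523, 134.06248795]), (np.float64(278.7217484259299), np.float64(134.40006263434756)), (np.float64(292.86062203835377), np.float64(133.7249132567536))) (np.float64(-0.046416302628410774), np.float64(0.02917944103213496))
[[129.0, 291.82], [130.0, 290.87], [131.0, 289.86], [132.0, 288.89], [133.0, 288.09], [134.0, 287.69], [135.0, 288.47], [136.0, 289.42], [137.0, 290.37], [138.0, 291.2]] [[129.0, 295.97], [130.0, 297.12], [131.0, 298.36], [132.0, 299.5], [133.0, 300.76], [134.0, 300.18], [135.0, 299.89], [136.0, 298.94], [137.0, 297.85], [138.0, 296.95]]
(array([294.16851219, 133.49767884]), (np.float64(287.3381147465824), np.float64(133.74209882216462)), (np.float64(300.9989096348676), np.float64(133.2532588484554))) (np.float64(-0
[... 852 characters left out ...]
7  75  74 105 178
 181 181 183 186]
135 [180 184 185 184 147  95  78  74  75  75  76  74  75  78  75  71 135 167
 171 173 181 181]
136 [183 188 190 187 188 146  96  75  76  75  77  74  76  73  72  92 107 109
 109 110 172 174]
137 [183 187 185 187 184 188 147  88  75  79  76  72  76  73  92 107 109 108
 110 110 108 111]
138 [182 186 187 187 185 190 186 123  94  76  75  77  71  89 110 108 108 112
 106 111 109 110]
139 [181 186 186 184 185 186 185 139 146  95  82  78  88 105 108 111 111 111
 110 110 108 110]
140 [186 179 169 174 173 167 169 127 167 148 124 114 127 112 110 110 108 112
 107 109 110 110]
141 [181 148 111 104 106  90  85  74 166 168 171 173 174 127 109 106 109 108
 106 107 109 111]
```

>>> arm_command(
  moves=[
    {"gripper":0.08,"slide":[0.02,-0.44,0],"turn":6},
    {"gripper":0.08,"slide":[0.09,-0.88,0],"turn":12},
    {"gripper":0.08,"slide":[0.22,-1.38,0],"turn":19},
    {"gripper":0.08,"slide":[0.22,-1.38,0],"turn":19},
    {"gripper":0.08,"slide":[0.22,-1.38,0],"turn":19},
  ],
)

```text
clock: 5.88
tcp_pos: [0.5185, 0.1681, 0.0665]
orientation: [[0.998, -0.07, 0.002], [-0.07, -0.998, 0.001], [0.002, -0.001, -1.0]]
contact_force: [4.3, 5.7, -1.9]
grip_width: 0.0101
```

```bash
python3 - <<'E'
from diam import *
s=manip.read_state();x=s['orientation'][:,0];print(np.rad2deg(np.arctan2(x[1],x[0])),s['contact_force'],s['tcp_pos'])
p,d=optics.capture('top');np.savez('top8.npz',p=p,d=d)
q=pointer(p,(295.3,133.4),True);print(q,offset(q[0]))
cv2.imwrite('pics/zt8.png',cv2.resize(np.ascontiguousarray(p[108:144,274:310,::-1]),None,fx=16,fy=16,interpolation=cv2.INTER_NEAREST))
p,d=optics.capture('side');np.savez('side8.npz',p=p,d=d);crop(p,310,180,50,45,14,'pics/s8.png')
E
```

```text
-4.03632981068048 [ 4.31487545  5.66597397 -1.88840664] [0.51853928 0.16807252 0.06654596]
[[128.0, 294.63], [129.0, 292.83], [130.0, 291.87], [131.0, 290.89], [132.0, 290.06], [133.0, 289.19], [134.0, 288.66], [135.0, 289.44], [136.0, 290.4], [137.0, 291.5]] [[128.0, 295.98], [129.0, 297.16], [130.0, 298.44], [131.0, 300.49], [132.0, 300.85], [133.0, 302.07], [134.0, 301.54], [135.0, 300.88], [136.0, 299.75], [137.0, 298.96]]
(array([295.41838054, 133.46948999]), (np.float64(288.3302265663982), np.float64(133.94706724627287)), (np.float64(302.5065345040864), np.float64(132.99191272747845))) (np.float64(-0.045992631706516275), np.float64(-0.0003098344622188811))
```

View pics/zt8.png

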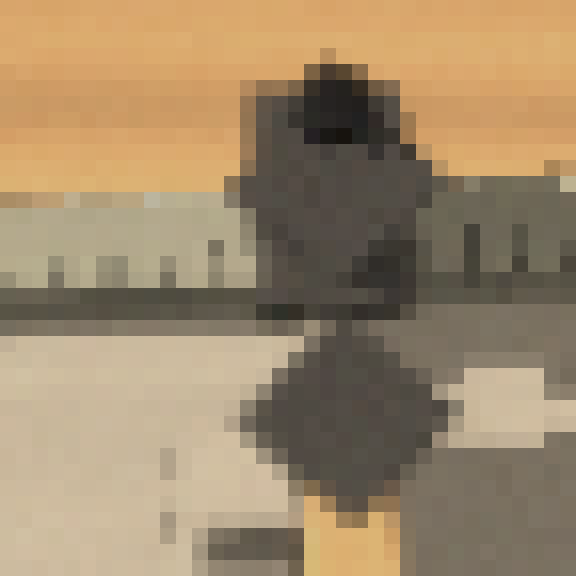

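View pics/s8.png

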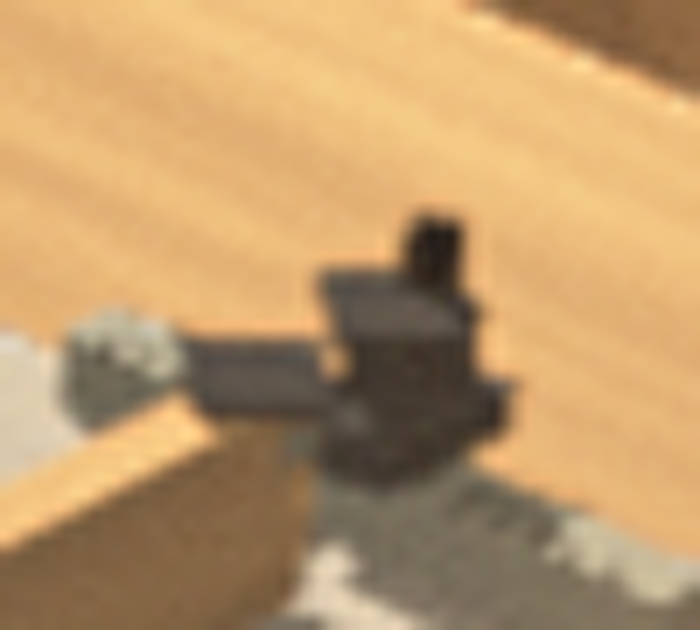

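```bash
python3 - <<'E'
from diam import *
f=lambda a,b:(310+a/14-.5,180+b/14-.5)
A=onplane('side',[f(261,378),f(398,301)],.07);d=A[0]-A[1];print(A,d[:2]@X,d[:2]@Y)
# predict where aligned pointer/flag diamonds corners fall in side (using top-based flag centre)
F=onplane('top',[FL],.07)[0,:2]
for c in(F,F-.046*X):
  for v in(-.0205*X,.0205*Y,.0205*X,-.0205*Y): q=proj('side',[*(c+v),.07])[0];print(np.round((q-[310,180]+.5)*14),end=' ')
  print()
E
```

```text
[[0.65062891 0.01462496 0.07      ]
 [0.69951893 0.02012022 0.07      ]] -0.04914712418925662 -0.002234324822983484
[334. 344.] [320. 282.] [453. 283.] [469. 346.] 
[195. 414.] [184. 349.] [319. 351.] [333. 416.]
```

The images give a fence offset of -0.3 mm, and 169° of turning (29.5 mm) agrees with the 29.2–29.5 mm measured at first. The side view agrees within about 1 mm. Releasing and lifting.

>>> arm_command(
  moves=[
    {"gripper":0.28,"slide":[0,0,0],"turn":0},
    {"gripper":0.28,"slide":[0,0,0],"turn":0},
    {"gripper":0.28,"slide":[0,0,0],"turn":0},
    {"gripper":0.28,"slide":[0,0,-3],"turn":0},
    {"gripper":0.28,"slide":[0,0,-6],"turn":0},
  ],
)

```text
clock: 6.4
tcp_pos: [0.5166, 0.167, 0.1259]
orientation: [[0.997, -0.071, -0.004], [-0.071, -0.997, -0.001], [-0.004, 0.001, -1.0]]
contact_force: [0.1, 0.7, 1.0]
grip_width: 0.025
```

>>> arm_command(
  moves=[
    {"gripper":0.28,"slide":[0,0,-4],"turn":0},
    {"gripper":0.28,"slide":[0,0,-8],"turn":0},
    {"gripper":0.6,"slide":[-3,0,-12],"turn":0},
    {"gripper":0.6,"slide":[-5,0,-12],"turn":0},
    {"gripper":0.6,"slide":[-5,0,-12],"turn":0},
  ],
)

```text
clock: 6.82
tcp_pos: [0.466, 0.1713, 0.2494]
orientation: [[0.998, -0.07, 0.005], [-0.07, -0.998, 0.001], [0.004, -0.001, -1.0]]
contact_force: [0.2, -1.0, 0.4]
grip_width: 0.0426
```

```bash
python3 - <<'E'
from diam import *
s=manip.read_state();x=s['orientation'][:,0];print(np.rad2deg(np.arctan2(x[1],x[0])),s['contact_force'],s['tcp_pos'],s['joint_pos'])
p,d=optics.capture('top');np.savez('top9.npz',p=p,d=d)
q=pointer(p,(295.3,133.4));print(q[0],offset(q[0]))
p2,d2=optics.capture('side');np.savez('side9.npz',p=p2,d=d2)
cv2.imwrite('pics/t9.png',p[:,:,::-1]);cv2.imwrite('pics/s9.png',p2[:,:,::-1])
E
```

```text
-3.9897015910248252 [ 0.17567423 -0.98467393  0.43102178] [0.46600149 0.17131132 0.24936128] [1.15792581e-01 2.17732683e-01 1.50937378e+00 9.08606651e-05
 1.40991216e+00 1.75620590e+00]
[295.38812776 133.47424008] (np.float64(-0.04600317937327305), np.float64(-0.00021662557924498118))
```

View pics/t9.png

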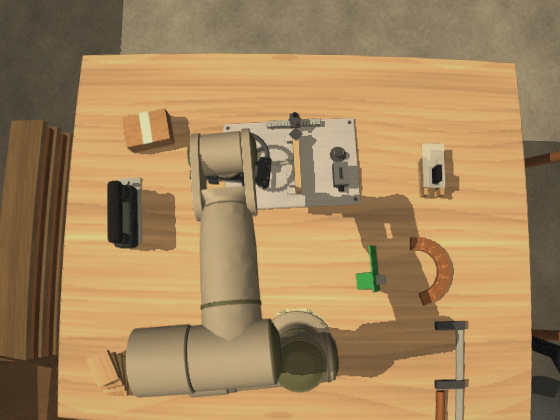

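View pics/s9.png

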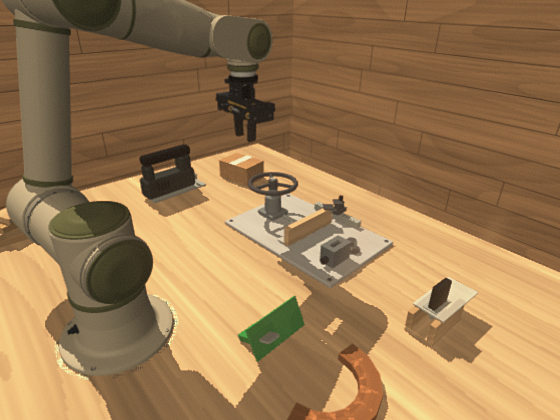

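The fence stays at -0.2 mm after release. Now locating the guard, the slot and the cutter.

```bash
python3 - <<'E'
from diam import *
t=np.load('top0.npz')['p'];s=np.load('side0.npz')['p']
N=lambda p,x,y,w,h,f,n:cv2.imwrite(n,cv2.resize(np.ascontiguousarray(p[y:y+h,x:x+w,::-1]),None,fx=f,fy=f,interpolation=cv2.INTER_NEAREST))
N(t,326,146,34,46,13,'pics/zslot_t.png');N(s,312,228,56,42,14,'pics/zslot_s.png')
N(t,418,138,30,54,11,'pics/zg_t.png')
f=lambda a,b:(400+a/8-.5,130+b/8-.5)
c=onplane('top',[f(175,105),f(350,108),f(360,462),f(187,455)],.060);print(c)
for i,j in((0,3),(1,2)):v=c[i]-c[j];print('len',np.linalg.norm(v),'yaw',np.arctan2(v[1],v[0]))
for i,j in((0,1),(3,2)):v=c[i]-c[j];print('wid',np.linalg.norm(v),'yaw',np.arctan2(-v[0],v[1]))
g=lambda a,b:(395+a/7-.5,265+b/7-.5)
c2=onplane('side',[g(368,85),g(582,190),g(338,402),g(125,272)],.060);print(c2)
for i,j in((0,3),(1,2)):v=c2[i]-c2[j];print('len',np.linalg.norm(v),'yaw',np.arctan2(v[1],v[0]))
print(c.mean(0),c2.mean(0))
E
```

```text
[[ 0.63132264 -0.37886616  0.06      ]
 [ 0.63215144 -0.44913535  0.06      ]
 [ 0.49155173 -0.44701428  0.06      ]
 [ 0.49294601 -0.37874292  0.06      ]]
len 0.13837668813329235 yaw -0.0008905753741357518
len 0.14061570512815147 yaw -0.015084770651081698
wid 0.07027408021966079 yaw 0.011794060677549466
wid 0.06828558821698234 yaw -0.020419725208348078
[[ 0.62836689 -0.3796458   0.06      ]
 [ 0.63138527 -0.44886563  0.06      ]
 [ 0.48937058 -0.44923257  0.06      ]
 [ 0.48945179 -0.38056961  0.06      ]]
len 0.1389181733932774 yaw 0.006650021991372391
len 0.14201516226986055 yaw 0.0025837648674312827
[ 0.56199296 -0.41343968  0.06      ] [ 0.55964363 -0.4145784   0.06      ]
```

View pics/zslot_t.png

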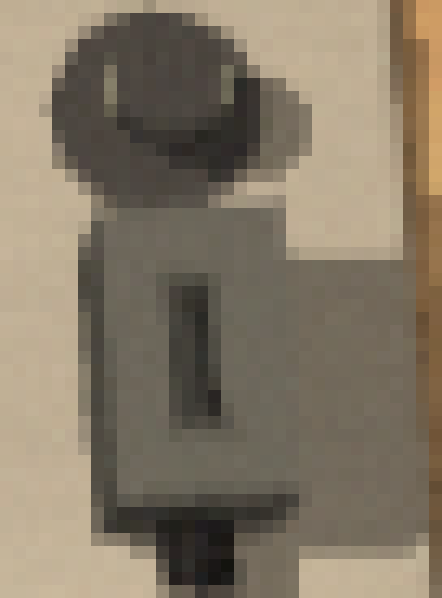

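View pics/zslot_s.png

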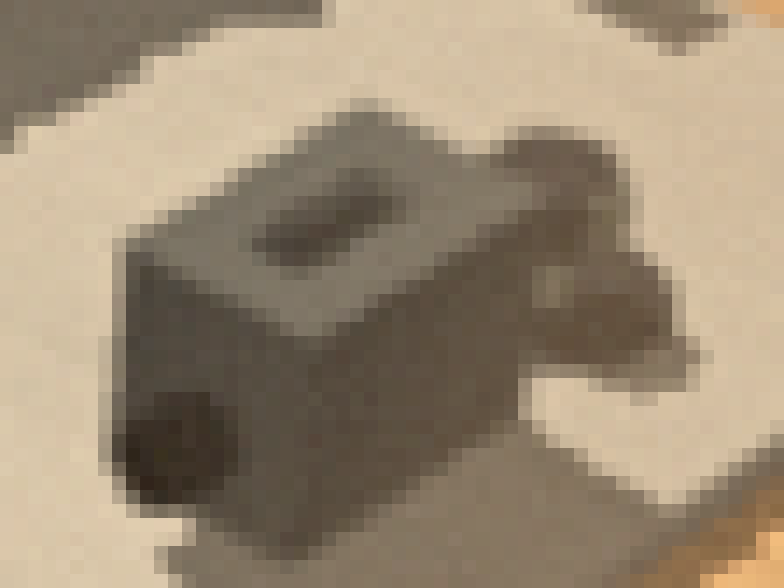

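View pics/zg_t.png

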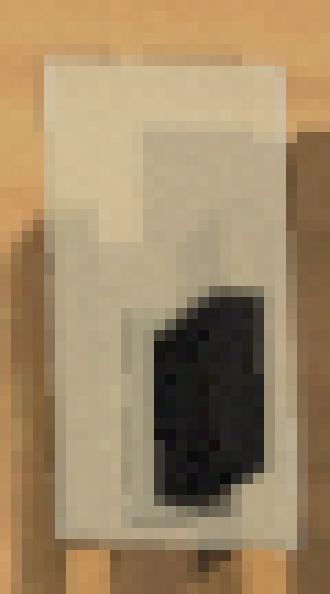

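```bash
python3 - <<'E'
from diam import *
f=lambda a,b:(326+a/13-.5,146+b/13-.5); g=lambda a,b:(312+a/14-.5,228+b/14-.5)
A=onplane('top',[f(197,352),f(200,351)],.062);B=onplane('side',[g(326,222),g(336,224)],.062)
print('slot top,box top',A,'\nside',B)
S=A[0,:2]
print('cutter pred',S+.07*X,onplane('top',[f(172,80)],.042))
# predicted slot/box corner outlines in both, from S
for n,h,o in(('top',13,(326,146)),('side',14,(312,228))):
  for (a,b) in((.035,.022),(.022,.0)): pass
  print(n,[np.round((proj(n,[*(S+dx*X+dy*Y),.062])[0]-o+.5)*h).tolist() for dx,dy in((.035,.022),(.035,-.022),(-.035,-.022),(-.035,.022),(.0165,.0045),(.0165,-.0045),(-.0165,-.0045),(-.0165,.0045))])
E
```

```text
slot top,box top [[ 0.53049824 -0.12546196  0.062     ]
 [ 0.53074995 -0.12616582  0.062     ]] 
side [[ 0.52901527 -0.12507589  0.062     ]
 [ 0.52994836 -0.12669985  0.062     ]]
cutter pred [ 0.60034352 -0.12081039] [[ 0.60115274 -0.12211084  0.042     ]]
top [[93.0, 210.0], [280.0, 202.0], [301.0, 495.0], [113.0, 504.0], [173.0, 284.0], [211.0, 282.0], [221.0, 420.0], [183.0, 422.0]]
side [[358.0, 103.0], [545.0, 196.0], [306.0, 345.0], [118.0, 244.0], [370.0, 177.0], [408.0, 196.0], [295.0, 265.0], [257.0, 244.0]]
```

The slot is at about (0.530,-0.126), with both views within 2 mm. The guard grip is at about (0.526,-0.414) with yaw about 0. Moving over to the guard.

>>> arm_command(
  moves=[
    {"gripper":0.5,"slide":[10.1,58,0],"turn":-4},
    {"gripper":0.5,"slide":[10.1,58,0],"turn":-4},
    {"gripper":0.5,"slide":[10.1,58,0],"turn":-4},
    {"gripper":0.5,"slide":[10.1,58,0],"turn":-4},
    {"gripper":0.5,"slide":[10.1,58,0],"turn":-4},
  ],
)

```text
clock: 7.33
tcp_pos: [0.4891, -0.0389, 0.2451]
orientation: [[1.0, -0.001, -0.002], [-0.001, -1.0, 0.0], [-0.002, -0.0, -1.0]]
contact_force: [1.0, 0.1, 0.5]
grip_width: 0.0441
```

```bash
cat > st.py <<'E'
from h import *
import sys
s=manip.read_state();x=s['orientation'][:,0];print(s['clock'],np.round(s['tcp_pos'],4),'ang',np.rad2deg(np.arctan2(x[1],x[0])),'F',np.round(s['contact_force'],1),s['grip_width'],np.round(s['joint_pos'],2))
if len(sys.argv)>1:
    T=np.array([float(a) for a in sys.argv[1:4]]);print('slide cm',np.round((T-s['tcp_pos'])@s['orientation']*100,2))
E
python3 st.py .526 -.414 .249
```

```text
7.3333 [ 0.4891 -0.0389  0.2451] ang -0.0689661795514325 F [1.  0.1 0.5] 0.04413994709360044 [-0.32  0.21  1.53 -0.    1.4   1.25]
slide cm [ 3.74 37.51 -0.42]
```

>>> arm_command(
  moves=[
    {"gripper":0.5,"slide":[3.7,37.5,-0.4],"turn":0},
    {"gripper":0.5,"slide":[3.7,37.5,-0.4],"turn":0},
    {"gripper":0.5,"slide":[3.7,37.5,-0.4],"turn":0},
    {"gripper":0.5,"slide":[3.7,37.5,-0.4],"turn":0},
    {"gripper":0.5,"slide":[3.7,37.5,-0.4],"turn":0},
  ],
)

```text
clock: 7.75
tcp_pos: [0.509, -0.2466, 0.2469]
orientation: [[1.0, -0.002, -0.002], [-0.002, -1.0, 0.001], [-0.002, -0.001, -1.0]]
contact_force: [0.6, 0.2, 0.5]
grip_width: 0.0443
```

```bash
python3 st.py .526 -.414 .249
```

```text
7.75 [ 0.509  -0.2466  0.2469] ang -0.09794620907670772 F [0.6 0.2 0.5] 0.04428852440183686 [-0.66  0.38  1.3  -0.    1.46  0.91]
slide cm [ 1.72 16.74 -0.23]
```

>>> arm_command(
  moves=[
    {"gripper":0.5,"slide":[1.6,15.5,0],"turn":0},
    {"gripper":0.5,"slide":[1.6,15.5,0],"turn":0},
    {"gripper":0.5,"slide":[1.6,15.5,0],"turn":0},
    {"gripper":0.5,"slide":[1.6,15.5,0],"turn":0},
    {"gripper":0.5,"slide":[1.6,15.5,0],"turn":0},
  ],
)

```text
clock: 8.17
tcp_pos: [0.5237, -0.4046, 0.2443]
orientation: [[1.0, -0.006, -0.003], [-0.006, -1.0, 0.002], [-0.003, -0.002, -1.0]]
contact_force: [-0.3, -1.0, -1.0]
grip_width: 0.0443
```

```bash
python3 st.py .526 -.414 .249
```

```text
8.1667 [ 0.5237 -0.4046  0.2443] ang -0.3630036766510466 F [-0.3 -1.  -1. ] 0.04434783082229002 [-0.83  0.62  0.94 -0.    1.59  0.74]
slide cm [ 0.23  0.93 -0.47]
```

>>> arm_command(
  moves=[
    {"gripper":0.5,"slide":[0.2,0.9,3],"turn":0},
    {"gripper":0.5,"slide":[0.2,0.9,6],"turn":0},
    {"gripper":0.5,"slide":[0.2,0.9,9],"turn":0},
    {"gripper":0.5,"slide":[0.2,0.9,10],"turn":0},
    {"gripper":0.5,"slide":[0.2,0.9,10],"turn":0},
  ],
)

```text
clock: 8.58
tcp_pos: [0.5262, -0.4069, 0.1448]
orientation: [[1.0, -0.001, -0.004], [-0.001, -1.0, 0.005], [-0.004, -0.005, -1.0]]
contact_force: [0.1, -0.1, 0.1]
grip_width: 0.0442
```

```bash
python3 st.py .526 -.414 .042; python3 - <<'E'
from h import *
p,d=optics.capture('side');np.savez('s10.npz',p=p,d=d);crop(p,375,200,110,120,6,'pics/s10.png')
s=manip.read_state();
o=(375,200)
for dz in(0,.033):
  T=s['tcp_pos']+[0,0,dz];R=s['orientation']
  print([np.round((proj('side',T+R[:,1]*k)[0]-o+.5)*6).tolist() for k in(-.022,0,.022)])
print([np.round((proj('side',[.526+a,-.414+b,.116])[0]-o+.5)*6).tolist() for a,b in((-.025,.008),(.025,.008),(.025,-.008),(-.025,-.008))])
E
```

```text
8.5833 [ 0.5262 -0.4069  0.1448] ang -0.05984644278965697 F [ 0.1 -0.1  0.1] 0.04418729277478526 [-0.83  0.68  1.1  -0.    1.37  0.74]
slide cm [ 0.03  0.76 10.28]
[[348.0, 385.0], [409.0, 416.0], [471.0, 449.0]]
[[368.0, 305.0], [429.0, 335.0], [494.0, 366.0]]
[[342.0, 521.0], [422.0, 461.0], [466.0, 484.0], [387.0, 545.0]]
```

View pics/s10.png

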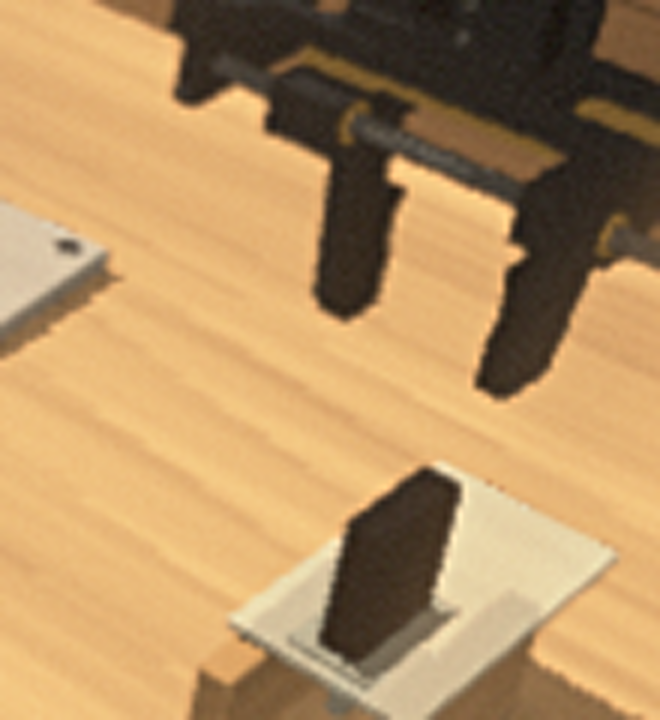

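The fingers (crop bottoms (345,318) and (500,397)) straddle the grip (405,560). The z bias of about +30 mm is confirmed again. Descending.

>>> arm_command(
  moves=[
    {"gripper":0.5,"slide":[0,0.75,2.5],"turn":0},
    {"gripper":0.5,"slide":[0,0.75,5],"turn":0},
    {"gripper":0.5,"slide":[0,0.75,7.5],"turn":0},
    {"gripper":0.5,"slide":[0,0.75,9.6],"turn":0},
    {"gripper":0.5,"slide":[0,0.75,9.6],"turn":0},
  ],
)

```text
clock: 9.05
tcp_pos: [0.5264, -0.4146, 0.0501]
orientation: [[1.0, -0.001, -0.003], [-0.001, -1.0, 0.003], [-0.003, -0.003, -1.0]]
contact_force: [0.2, 0.2, -0.2]
grip_width: 0.0435
```

```bash
python3 st.py .526 -.414 .047; python3 - <<'E'
from h import *
p,d=optics.capture('side');np.savez('s11.npz',p=p,d=d);crop(p,375,200,110,120,6,'pics/s11.png')
E
```

```text
9.05 [ 0.5264 -0.4146  0.0501] ang -0.051999284842459935 F [ 0.2  0.2 -0.2] 0.043501952736549054 [-0.84  0.77  1.18 -0.    1.19  0.73]
slide cm [-0.04 -0.06  0.31]
```

View pics/s11.png

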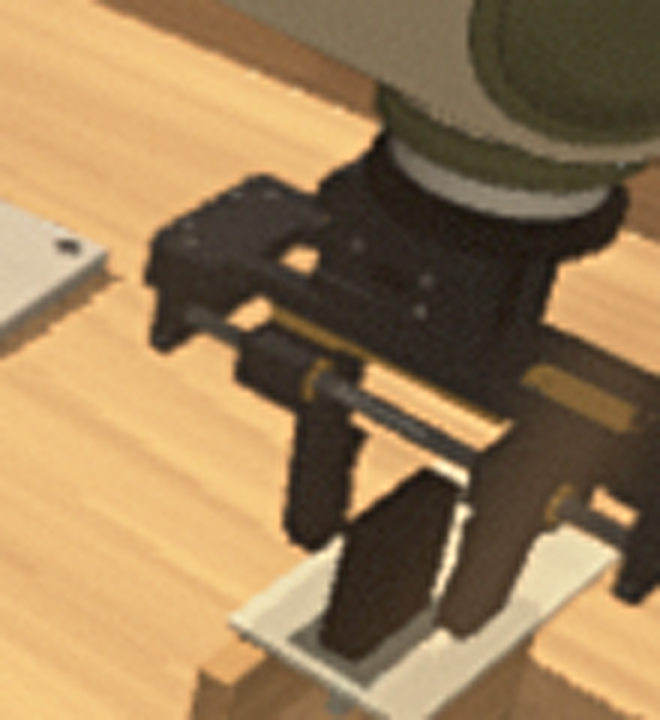

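>>> arm_command(
  moves=[
    {"gripper":0.1,"slide":[0,0,0.2],"turn":0},
    {"gripper":0.1,"slide":[0,0,0.2],"turn":0},
    {"gripper":0.1,"slide":[0,0,0.2],"turn":0},
    {"gripper":0.1,"slide":[0,0,0.2],"turn":0},
    {"gripper":0.1,"slide":[0,0,0.2],"turn":0},
  ],
  force=30,
)

```text
clock: 9.52
tcp_pos: [0.5274, -0.4155, 0.0515]
orientation: [[1.0, -0.001, 0.001], [-0.001, -1.0, -0.001], [0.001, 0.001, -1.0]]
contact_force: [-0.7, 2.0, 2.6]
grip_width: 0.0158
```

>>> arm_command(
  moves=[
    {"gripper":0.1,"slide":[0,0,0],"turn":0},
    {"gripper":0.1,"slide":[0,0,-2],"turn":0},
    {"gripper":0.1,"slide":[0,0,-4],"turn":0},
    {"gripper":0.1,"slide":[0,0,-6],"turn":0},
    {"gripper":0.1,"slide":[0,0,-6],"turn":0},
  ],
)

```text
clock: 9.93
tcp_pos: [0.5282, -0.4166, 0.1145]
orientation: [[1.0, -0.001, 0.004], [-0.001, -1.0, -0.005], [0.004, 0.005, -1.0]]
contact_force: [0.1, 0.2, -1.2]
grip_width: 0.0156
```

```bash
python3 st.py; python3 - <<'E'
from h import *
p,d=optics.capture('side');np.savez('s12.npz',p=p,d=d);crop(p,375,200,110,120,6,'pics/s12.png')
E
```

```text
9.9333 [ 0.5282 -0.4166  0.1145] ang -0.051233210495620046 F [ 0.1  0.2 -1.2] 0.015562086435924093 [-0.84  0.71  1.12 -0.    1.31  0.73]
```

View pics/s12.png

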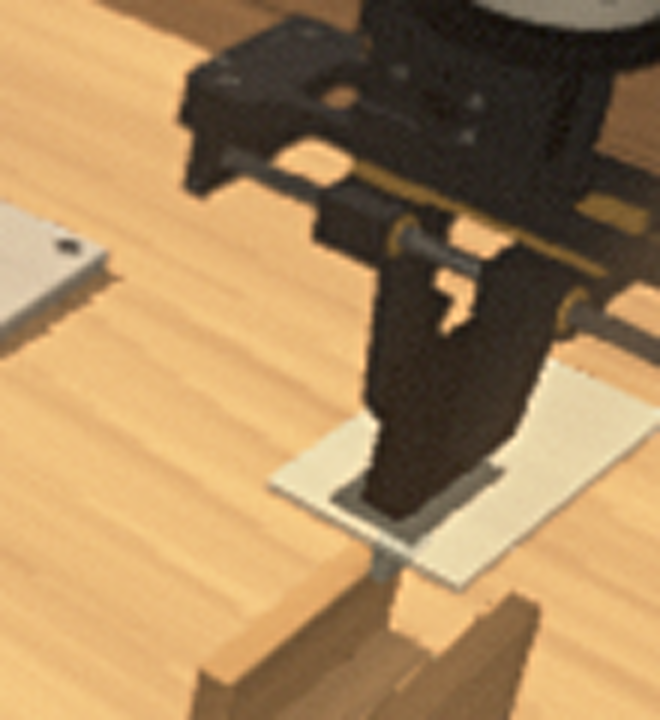

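The guard is held at 15.6 mm and hangs level and clear of the holder. Carrying it to above the slot, raised 4 cm and turned 3.8° ccw.

>>> arm_command(
  moves=[
    {"gripper":0.1,"slide":[0,0,-3],"turn":0},
    {"gripper":0.1,"slide":[0,-3,-4],"turn":0},
    {"gripper":0.1,"slide":[0,-6.5,-4],"turn":-1},
    {"gripper":0.1,"slide":[0,-10,-4],"turn":-2},
    {"gripper":0.1,"slide":[0,-13.5,-4],"turn":-3.8},
  ],
)

```text
clock: 10.4
tcp_pos: [0.5263, -0.2785, 0.1485]
orientation: [[0.998, 0.066, -0.002], [0.066, -0.998, 0.002], [-0.002, -0.002, -1.0]]
contact_force: [0.9, -0.1, -1.6]
grip_width: 0.0156
```

```bash
python3 st.py .5302 -.1258 .15
```

```text
10.4 [ 0.5263 -0.2785  0.1485] ang 3.7558816068092455 F [ 0.9 -0.1 -1.6] 0.01558657369423135 [-0.68  0.52  1.35  0.    1.27  0.82]
slide cm [  1.39 -15.21  -0.13]
```

>>> arm_command(
  moves=[
    {"gripper":0.1,"slide":[0.35,-3.8,0],"turn":0},
    {"gripper":0.1,"slide":[0.7,-7.6,0],"turn":0},
    {"gripper":0.1,"slide":[1.1,-11.4,0],"turn":0},
    {"gripper":0.1,"slide":[1.4,-15.1,0],"turn":0},
    {"gripper":0.1,"slide":[1.4,-15.1,0],"turn":0},
  ],
)

```text
clock: 10.82
tcp_pos: [0.5304, -0.1228, 0.1489]
orientation: [[0.998, 0.07, -0.003], [0.07, -0.998, 0.003], [-0.003, -0.003, -1.0]]
contact_force: [0.1, -0.2, -1.3]
grip_width: 0.0157
```

>>> arm_command(
  moves=[
    {"gripper":0.1,"slide":[0,0,1],"turn":0},
    {"gripper":0.1,"slide":[0,0,1],"turn":0},
  ],
)

```text
clock: 10.98
tcp_pos: [0.5302, -0.1287, 0.1375]
orientation: [[0.998, 0.065, -0.004], [0.065, -0.998, 0.001], [-0.004, -0.002, -1.0]]
contact_force: [0.6, 0.1, -3.0]
grip_width: 0.0158
```

```bash
python3 st.py .5302 -.1258 .15; python3 - <<'E'
from h import *
for n in('side','top'):
    p,d=optics.capture(n);np.savez(n+'13.npz',p=p,d=d)
    if n=='side':crop(p,300,170,90,100,7,'pics/s13.png')
    else:crop(p,310,110,70,90,8,'pics/t13.png')
E
```

```text
10.9833 [ 0.5302 -0.1287  0.1375] ang 3.744086231616995 F [ 0.6  0.1 -3. ] 0.01579384737097766 [-0.45  0.42  1.53 -0.    1.19  1.05]
slide cm [ 0.01 -0.29 -1.25]
```

View pics/s13.png

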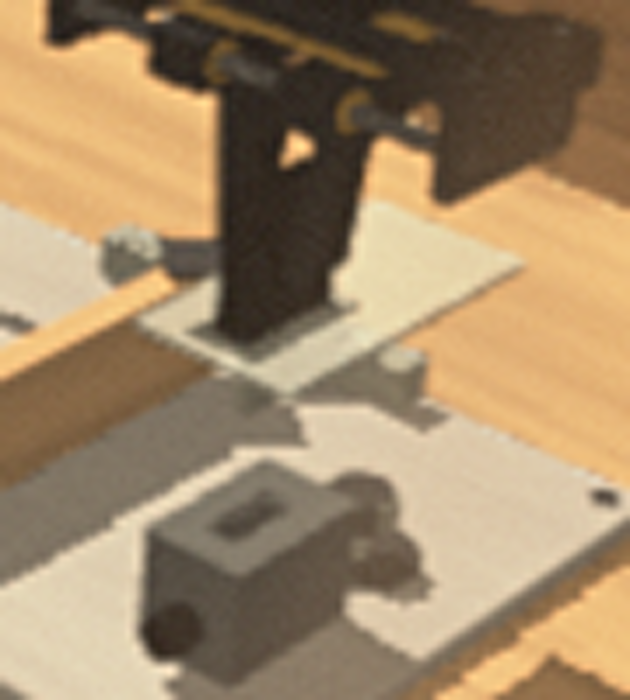

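View pics/t13.png

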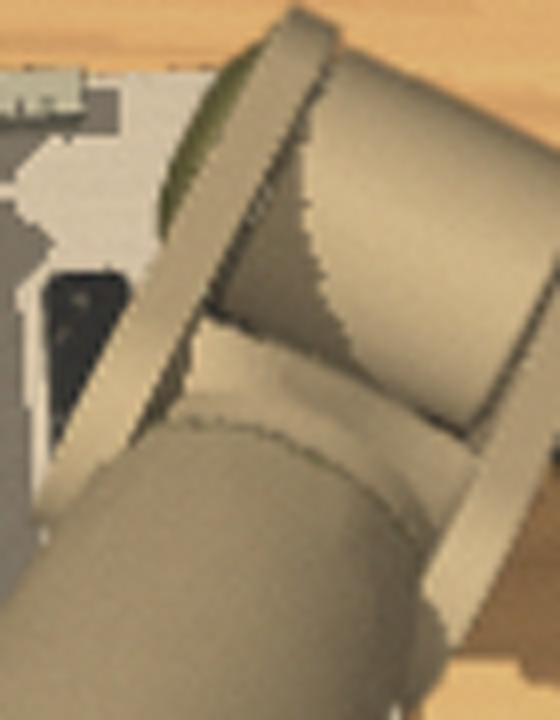

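The side view shows the guard's plate, with corners at crop (137,320), (285,392), (523,263) and (380,203), above the switch with its slot at (250,515). The arm blocks the top view. I'll lower to just above the slot and then measure with the side camera, using depth for the plate height.

```bash
cat > plate.py <<'E'
from diam import *
S=np.array([.5302,-.1258])   # slot
def run(n=1):
    s=manip.read_state();x=s['orientation'][:,0]
    p,d=optics.capture('side');np.savez('sl.npz',p=p,d=d)
    print('tcp',np.round(s['tcp_pos'],4),'ang',round(np.rad2deg(np.arctan2(x[1],x[0])),2),'F',np.round(s['contact_force'],1),'t',s['clock'],'grip',round(s['grip_width'],4))
    print('tcp in slot frame', (s['tcp_pos'][:2]-S)@X,(s['tcp_pos'][:2]-S)@Y)
    return p,d,s
def plate(corners,d):
    # corners order: (+y,-x),(-y,-x),(-y,+x),(+y,+x) full-res pixels; z from depth inside
    c=np.array(corners,float)
    m=np.zeros(d.shape,np.uint8);cc=c.mean(0)+(c-cc0(c))*0 if False else c.mean(0)
    poly=(cc+(c-cc)*.85);cv2.fillPoly(m,[np.round(poly).astype(np.int32)],1)
    v,u=np.nonzero(m&(d>0));o,r=ray('side',np.c_[u,v]);P=o+r*d[v,u][:,None]
    z=np.median(P[:,2]);k=abs(P[:,2]-z)<.006
    A=np.c_[P[k,:2],np.ones(k.sum())];co=np.linalg.lstsq(A,P[k,2],rcond=None)[0]
    zc=np.median(P[k,2]);print('plate top z',zc,'slopes',co[:2],k.sum())
    W=onplane('side',c,zc);mid=W.mean(0)[:2]
    xd=(W[3]+W[2]-W[0]-W[1])[:2];yd=(W[0]+W[3]-W[1]-W[2])[:2]
    print('len',np.linalg.norm(xd)/2,'wid',np.linalg.norm(yd)/2,'yaws',np.arctan2(xd[1],xd[0]),np.arctan2(-yd[0],yd[1]))
    a=np.arctan2(xd[1],xd[0]);g=mid-.035*np.array([np.cos(a),np.sin(a)])
    print('root',g,'err slot frame x,y mm',(g-S)@X*1000,(g-S)@Y*1000)
E
python3 - <<'E'
from plate import *
z=np.load('side13.npz')
f=lambda a,b:(300+a/7-.5,170+b/7-.5)
plate([f(137,320),f(285,392),f(523,263),f(380,203)],z['d'])
run()
E
```

```text
plate top z 0.1468105451684396 slopes [-0.02315612  0.01009954] 389
len 0.13623724359230308 wid 0.06580446165390273 yaws 0.04124515211577148 0.05193269302116659
root [ 0.52733762 -0.12950661] err slot frame x,y mm -3.1023576425322954 -3.508214213204926
tcp [ 0.5307 -0.1296  0.139 ] ang 3.66 F [-0.6 -0.  -2.5] t 11.0833 grip 0.0157
tcp in slot frame 0.00027678599168331786 -0.0038231717332938378
```

>>> arm_command(
  moves=[
    {"gripper":0.1,"slide":[0.2,-0.36,1.5],"turn":0},
    {"gripper":0.1,"slide":[0.2,-0.36,3],"turn":0},
    {"gripper":0.1,"slide":[0.2,-0.36,4],"turn":0},
    {"gripper":0.1,"slide":[0.2,-0.36,4],"turn":0},
    {"gripper":0.1,"slide":[0.2,-0.36,4],"turn":0},
  ],
)

```text
clock: 11.55
tcp_pos: [0.533, -0.1255, 0.1003]
orientation: [[0.998, 0.065, -0.001], [0.065, -0.998, 0.0], [-0.001, -0.0, -1.0]]
contact_force: [0.8, 0.8, -1.5]
grip_width: 0.0162
```

```bash
python3 - <<'E'
from plate import *
p,d,s=run()
cv2.imwrite('pics/s14.png',cv2.resize(np.ascontiguousarray(p[195:275,300:380,::-1]),None,fx=9,fy=9,interpolation=cv2.INTER_NEAREST))
E
```

```text
tcp [ 0.533  -0.1255  0.1003] ang 3.7 F [ 0.8  0.8 -1.5] t 11.55 grip 0.0162
tcp in slot frame 0.0027842552206238332 9.951545019111975e-05
```

View pics/s14.png

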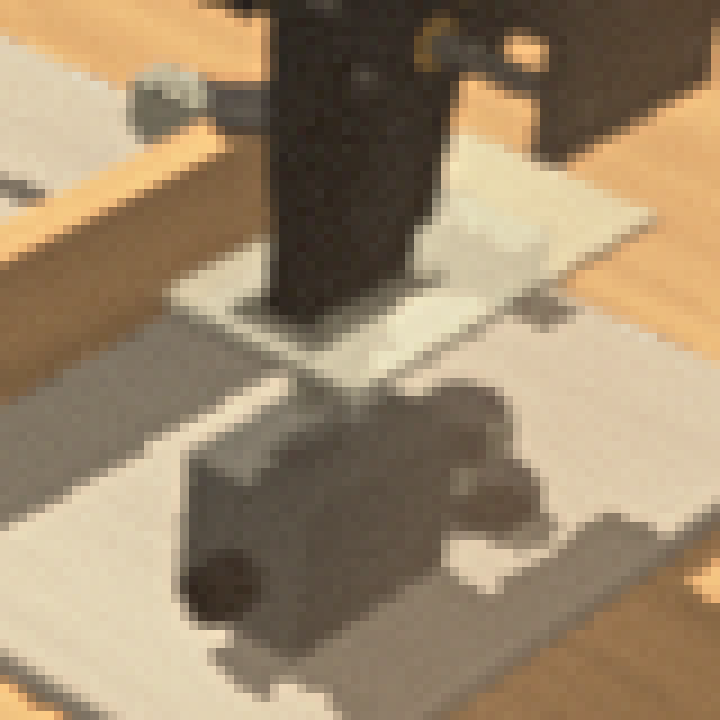

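```bash
python3 - <<'E'
from plate import *
z=np.load('sl.npz');p=z['p'];d=z['d']
f=lambda a,b:(300+a/9-.5,195+b/9-.5)
c=[f(168,293),f(355,378),f(653,213)]
v,u=np.mgrid[223:236,342:356]
v,u=np.array([(b,a) for a in range(345,368) for b in range(212,240) if d[b,a]>0]).T
o,r=ray('side',np.c_[u,v]);P=o+r*d[v,u][:,None];h=P[:,2]
k=(h>.09)&(h<.13);print('plate z',np.median(h[k]),k.sum())
for zc in(np.median(h[k]),):
  W=onplane('side',c,zc)[:,:2];print(W,np.linalg.norm(W[2]-W[1]),np.linalg.norm(W[0]-W[1]))
  xd=(W[2]-W[1]);a=np.arctan2(xd[1],xd[0]);yd=W[0]-W[1];print('yaws',a,np.arctan2(-yd[0],yd[1]))
  a=.0646;e=np.array([np.cos(a),np.sin(a)]);n=np.array([-e[1],e[0]])
  # from each corner
  for w,(i,j) in zip(W,((-.035,.035),(-.035,-.035),(.105,-.035))):
     g=w-i*e-j*n;print('root err mm',(g-S)@X*1000,(g-S)@Y*1000)
  m=((W[0]+W[2])/2)-.035*e;print('mid',(m-S)@X*1000,(m-S)@Y*1000)
q=cv2.resize(np.ascontiguousarray(p[226:256,318:358,::-1]),None,fx=18,fy=18,interpolation=cv2.INTER_CUBIC).astype(float)
cv2.imwrite('pics/s14b.png',np.clip((q-60)*2,0,255))
for (dx,dy) in((0,0),(3,0),(-3,0)):
 pass
# predicted tongue bottom & slot in the zoom crop for root at S, z tongue bottom= zc-.035
zc=np.median(h[k])
for nm,zz,hx,hy in(('tongue bottom',zc-.035,.015,.003),('tongue root',zc-.005,.015,.003),('slot',.062,.0165,.0045),('box',.062,.035,.022)):
  print(nm,[np.round((proj('side',[*(S+i*hx*X+j*hy*Y),zz])[0]-(318,226)+.5)*18).tolist() for i,j in((-1,1),(-1,-1),(1,-1),(1,1))])
E
```

```text
plate z 0.10930026033110107 350
[[ 0.49613064 -0.09381889]
 [ 0.50372176 -0.15720064]
 [ 0.63763734 -0.15208838]] 0.13401312003375532 0.06383471798117418
yaws 0.03815670774244999 0.1192004010157077
root err mm 3.064562281121839 -0.8920681861646816
root err mm 6.560120442696798 5.361712079196718
root err mm 0.5196675814749451 1.8298474368308586
mid 1.792114931298503 0.46888962533308104
tongue bottom [[244.0, 280.0], [277.0, 297.0], [410.0, 218.0], [377.0, 201.0]]
tongue root [[259.0, 100.0], [293.0, 117.0], [427.0, 40.0], [394.0, 24.0]]
slot [[222.0, 352.0], [272.0, 378.0], [417.0, 290.0], [368.0, 265.0]]
box [[44.0, 352.0], [286.0, 481.0], [594.0, 290.0], [353.0, 171.0]][ WARN:0@0.114] global loadsave.cpp:1063 imwrite_ Unsupported depth image for selected encoder is fallbacked to CV_8U.
```

View pics/s14b.png

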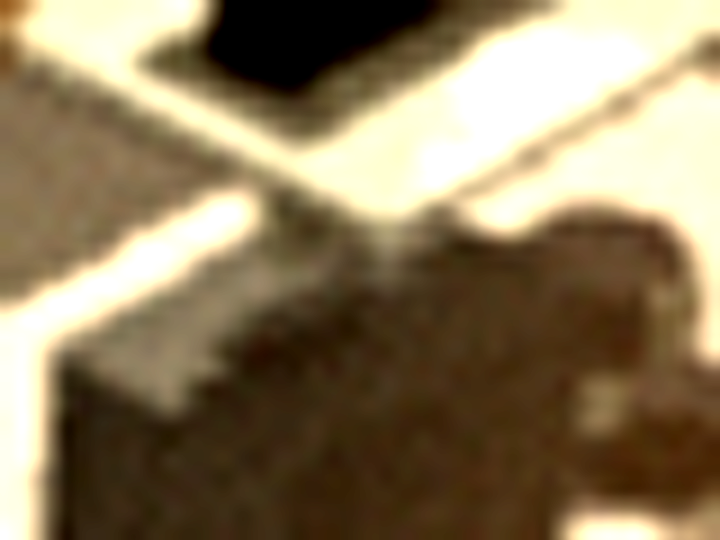

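The root is about +2 mm in x and about 0 in y from the slot axis, and the tongue's bottom is about 12 mm above the mouth. I'll shift x by -0.18 cm and descend gently while watching the force.

>>> arm_command(
  moves=[
    {"gripper":0.1,"slide":[-0.18,0,0],"turn":0},
    {"gripper":0.1,"slide":[-0.18,0,0.5],"turn":0},
    {"gripper":0.1,"slide":[-0.18,0,1.0],"turn":0},
    {"gripper":0.1,"slide":[-0.18,0,1.3],"turn":0},
    {"gripper":0.1,"slide":[-0.18,0,1.5],"turn":0},
  ],
)

```text
clock: 12.02
tcp_pos: [0.531, -0.125, 0.0848]
orientation: [[0.998, 0.065, -0.001], [0.065, -0.998, 0.0], [-0.001, -0.0, -1.0]]
contact_force: [0.5, -0.4, -0.7]
grip_width: 0.0155
```

```bash
python3 - <<'E'
from plate import *
p,d,s=run()
cv2.imwrite('pics/s15.png',cv2.resize(np.ascontiguousarray(p[205:270,310:375,::-1]),None,fx=10,fy=10,interpolation=cv2.INTER_NEAREST))
E
```

```text
tcp [ 0.531  -0.125   0.0848] ang 3.75 F [ 0.5 -0.4 -0.7] t 12.0167 grip 0.0155
tcp in slot frame 0.0008909938259285969 0.0007404303708429471
```

View pics/s15.png

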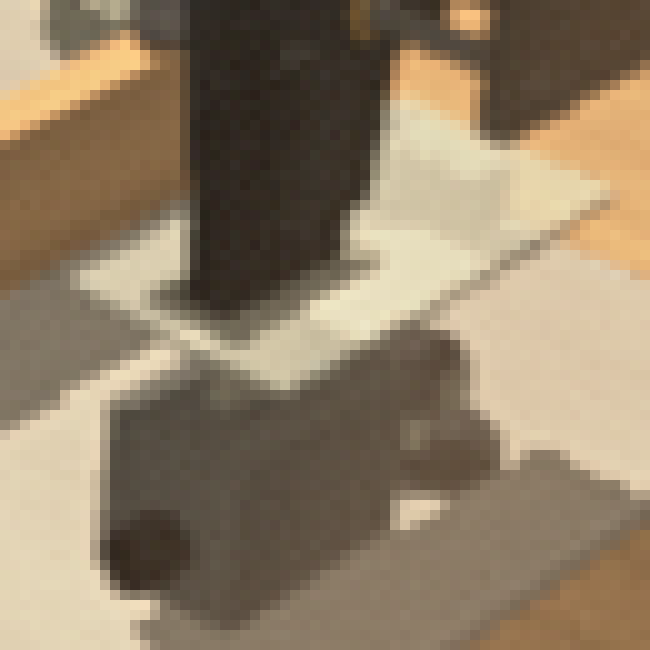

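>>> arm_command(
  moves=[
    {"gripper":0.1,"slide":[0,0,0.3],"turn":0},
    {"gripper":0.1,"slide":[0,0,0.6],"turn":0},
    {"gripper":0.1,"slide":[0,0,0.6],"turn":0},
  ],
)

```text
clock: 12.32
tcp_pos: [0.5311, -0.1252, 0.0789]
orientation: [[0.998, 0.065, -0.0], [0.065, -0.998, -0.0], [-0.0, -0.0, -1.0]]
contact_force: [0.0, -0.7, -2.2]
grip_width: 0.0159
```

```bash
python3 - <<'E'
from plate import *
p,d,s=run()
cv2.imwrite('pics/s16.png',cv2.resize(np.ascontiguousarray(p[205:270,310:375,::-1]),None,fx=10,fy=10,interpolation=cv2.INTER_NEAREST))
E
```

```text
tcp [ 0.5311 -0.1252  0.0789] ang 3.75 F [ 0.  -0.7 -2.2] t 12.3167 grip 0.0159
tcp in slot frame 0.0009690700484085476 0.0005596205390449311
```

View pics/s16.png

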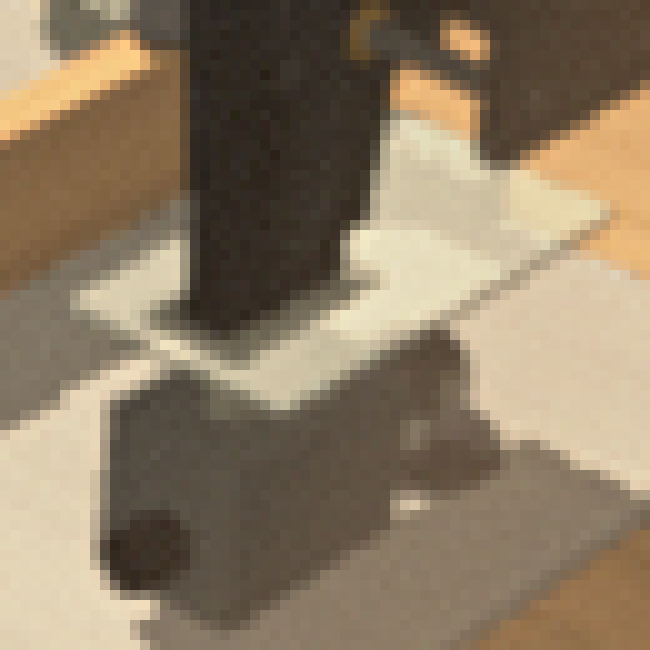

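>>> arm_command(
  moves=[
    {"gripper":0.1,"slide":[0,0,0.3],"turn":0},
    {"gripper":0.1,"slide":[0,0,0.6],"turn":0},
    {"gripper":0.1,"slide":[0,0,0.9],"turn":0},
    {"gripper":0.1,"slide":[0,0,0.9],"turn":0},
  ],
)

```text
clock: 12.7
tcp_pos: [0.5311, -0.1252, 0.0698]
orientation: [[0.998, 0.065, -0.001], [0.065, -0.998, 0.0], [-0.001, -0.0, -1.0]]
contact_force: [0.0, -1.3, -2.2]
grip_width: 0.0157
```

```bash
python3 - <<'E'
from plate import *
p,d,s=run()
cv2.imwrite('pics/s17.png',cv2.resize(np.ascontiguousarray(p[205:270,310:375,::-1]),None,fx=10,fy=10,interpolation=cv2.INTER_NEAREST))
E
```

```text
tcp [ 0.5311 -0.1252  0.0698] ang 3.74 F [ 0.  -1.3 -2.2] t 12.7 grip 0.0157
tcp in slot frame 0.0009184182175555972 0.000562871898351698
```

View pics/s17.png

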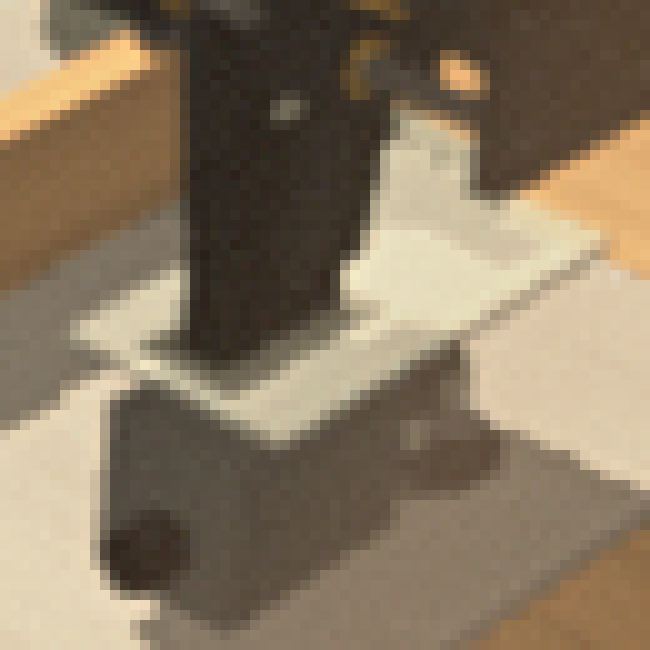

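>>> arm_command(
  moves=[
    {"gripper":0.1,"slide":[0,0,0.3],"turn":0},
    {"gripper":0.1,"slide":[0,0,0.6],"turn":0},
    {"gripper":0.1,"slide":[0,0,0.8],"turn":0},
    {"gripper":0.1,"slide":[0,0,1.0],"turn":0},
    {"gripper":0.1,"slide":[0,0,1.0],"turn":0},
  ],
)

```text
clock: 13.17
tcp_pos: [0.5311, -0.1252, 0.06]
orientation: [[0.998, 0.065, -0.0], [0.065, -0.998, 0.0], [-0.0, -0.0, -1.0]]
contact_force: [1.1, -1.4, -2.6]
grip_width: 0.0159
```

>>> arm_command(
  moves=[
    {"gripper":0.1,"slide":[0,0,0.1],"turn":0},
    {"gripper":0.1,"slide":[0,0,0.2],"turn":0},
    {"gripper":0.1,"slide":[0,0,0.2],"turn":0},
  ],
)

```text
clock: 13.42
tcp_pos: [0.5313, -0.1252, 0.0585]
orientation: [[0.998, 0.065, 0.0], [0.065, -0.998, -0.0], [0.0, 0.0, -1.0]]
contact_force: [-1.9, -2.0, -0.0]
grip_width: 0.0159
```

```bash
python3 - <<'E'
from plate import *
p,d,s=run()
cv2.imwrite('pics/s18.png',cv2.resize(np.ascontiguousarray(p[205:270,310:375,::-1]),None,fx=10,fy=10,interpolation=cv2.INTER_NEAREST))
E
```

```text
tcp [ 0.5313 -0.1252  0.0585] ang 3.74 F [-1.9 -2.  -0. ] t 13.4167 grip 0.0159
tcp in slot frame 0.0011491904981597997 0.0005419411754370811
```

View pics/s18.png

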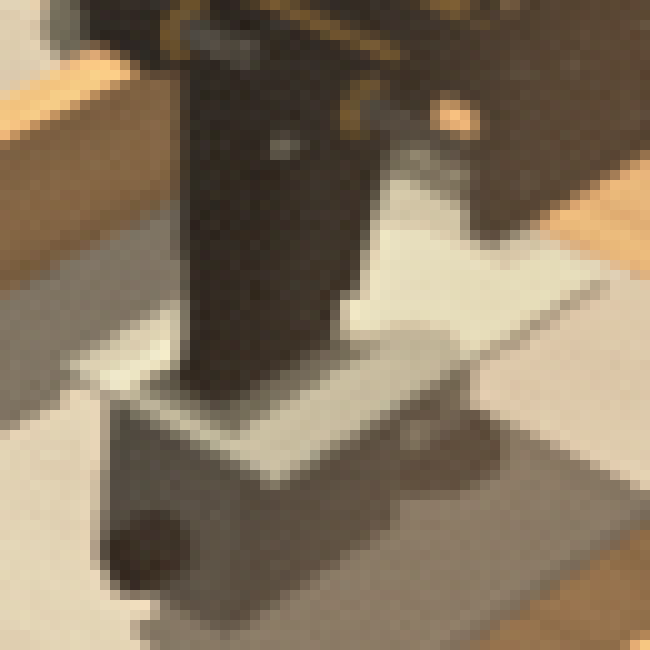

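The vertical force has just changed, so the plate is meeting the box top. One gentle press more.

>>> arm_command(
  moves=[
    {"gripper":0.1,"slide":[0,0,0.1],"turn":0},
    {"gripper":0.1,"slide":[0,0,0.2],"turn":0},
    {"gripper":0.1,"slide":[0,0,0.2],"turn":0},
  ],
)

```text
clock: 13.72
tcp_pos: [0.5314, -0.1252, 0.0585]
orientation: [[0.998, 0.066, 0.001], [0.066, -0.998, -0.001], [0.001, 0.001, -1.0]]
contact_force: [-9.1, 1.1, 20.2]
grip_width: 0.0154
```

z is stalled at 0.0585 with 20 N upward, so the plate is seated. Opening the gripper and backing off straight up.

>>> arm_command(
  moves=[
    {"gripper":0.1,"slide":[0,0,-0.15],"turn":0},
    {"gripper":0.45,"slide":[0,0,-0.2],"turn":0},
    {"gripper":0.45,"slide":[0,0,-0.2],"turn":0},
    {"gripper":0.45,"slide":[0,0,-0.2],"turn":0},
    {"gripper":0.45,"slide":[0,0,-0.2],"turn":0},
  ],
)

```text
clock: 14.13
tcp_pos: [0.5312, -0.125, 0.0582]
orientation: [[0.998, 0.065, -0.0], [0.065, -0.998, 0.0], [-0.0, -0.0, -1.0]]
contact_force: [-0.3, 0.2, -0.1]
grip_width: 0.0388
```

>>> arm_command(
  moves=[
    {"gripper":0.45,"slide":[0,0,-2],"turn":0},
    {"gripper":0.45,"slide":[0,0,-4.5],"turn":0},
    {"gripper":0.45,"slide":[0,0,-8],"turn":0},
    {"gripper":0.45,"slide":[0,0,-12],"turn":0},
    {"gripper":0.45,"slide":[0,0,-15],"turn":0},
  ],
)

```text
clock: 14.55
tcp_pos: [0.5315, -0.1251, 0.2113]
orientation: [[0.998, 0.065, 0.002], [0.065, -0.998, -0.001], [0.002, 0.001, -1.0]]
contact_force: [0.5, -0.1, -0.2]
grip_width: 0.0398
```

>>> arm_command(
  moves=[
    {"gripper":0.45,"slide":[-4,3,0],"turn":0},
    {"gripper":0.45,"slide":[-8,7,0],"turn":0},
    {"gripper":0.45,"slide":[-12,11,0],"turn":0},
    {"gripper":0.45,"slide":[-15,15,0],"turn":0},
    {"gripper":0.45,"slide":[-15,18,0],"turn":0},
  ],
)

```text
clock: 14.97
tcp_pos: [0.4021, -0.287, 0.2087]
orientation: [[0.998, 0.066, 0.0], [0.066, -0.998, 0.0], [0.0, -0.0, -1.0]]
contact_force: [1.3, 0.2, 0.5]
grip_width: 0.0394
```

```bash
python3 - <<'E'
from plate import *
p,d,s=run()
crop(p,290,180,100,90,7,'pics/s20.png')
t,dt=optics.capture('top');np.savez('top20.npz',p=t,d=dt);crop(t,260,100,120,100,6,'pics/t20.png')
q=pointer(t,(295.3,133.4));print('fence',q[0],offset(q[0]))
E
```

```text
tcp [ 0.4021 -0.287   0.2087] ang 3.77 F [1.3 0.2 0.5] t 14.9667 grip 0.0394
tcp in slot frame -0.13851089040073838 -0.15231408716052755
fence [295.42502006 133.47344435] (np.float64(-0.04600619634163963), np.float64(-0.0003294225370177459))
```

View pics/s20.png

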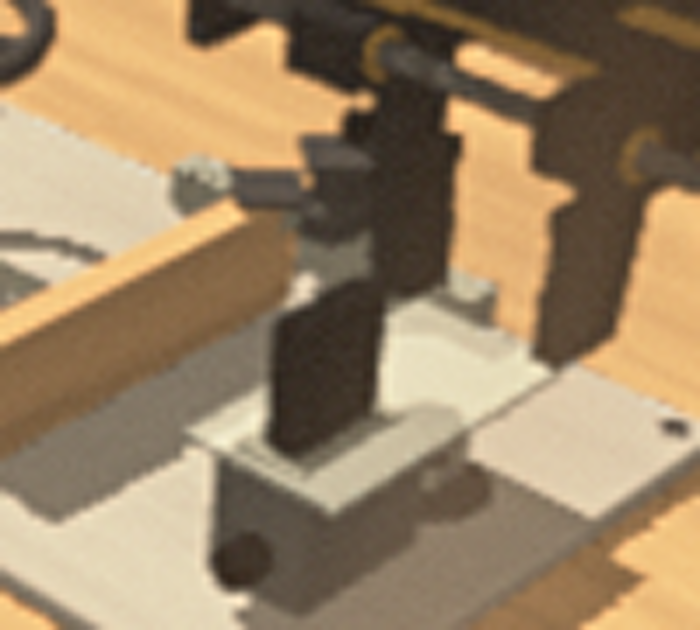

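View pics/t20.png

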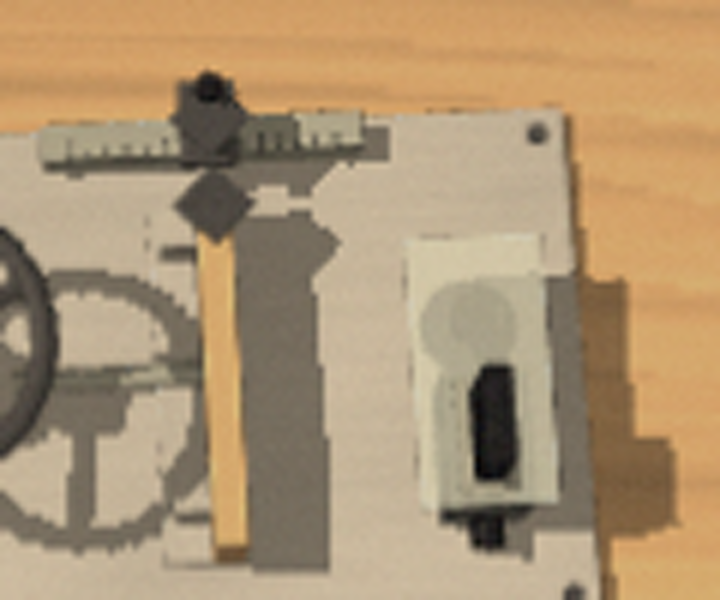

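```bash
python3 - <<'E'
from plate import *
f=lambda a,b:(260+a/6-.5,100+b/6-.5)
W=onplane('top',[f(424,508),f(560,497),f(543,232),f(408,238)],.067)[:,:2];m=W.mean(0)
xd=W[3]+W[2]-W[0]-W[1];a=np.arctan2(xd[1],xd[0]);g=m-.035*np.array([np.cos(a),np.sin(a)])
print('yaw',a,'len',np.linalg.norm(xd)/2,'root err mm',(g-S)@X*1e3,(g-S)@Y*1e3,'cover err',(g+.07*np.array([np.cos(a),np.sin(a)])-S-.07*X)*1e3)
z=np.load('sl.npz');h=lambda a,b:(290+a/7-.5,180+b/7-.5)
plate([h(187,433),h(333,510),h(553,375),h(405,297)],z['d'])
print(manip.read_state()['clock'])
E
```

```text
yaw 0.05587981498088252 len 0.13923592826551404 root err mm 0.9777856208288991 0.28615001472589163 cover err [ 1.00207023 -0.39152579]
plate top z 0.06815904903719888 slopes [-0.01804805  0.00088351] 426
len 0.13439261850399903 wid 0.0710836169914124 yaws 0.0821063910695965 0.02762944845811882
root [ 0.52623622 -0.12553322] err slot frame x,y mm -3.9372871392758193 0.5295838626214393
15.0667
```

The plate is home: top z is 0.068 against an expected 0.067, and the top view puts the root about 1 mm from the slot centre. The fence is at -0.3 mm and the gripper is clear. Handing in.

```bash
python3 -c "
from station import manip
print(manip.close_job())"
```

```text
the job is handed in; nothing more can be done
None
```

I handed the job in at about 15 s on the clock. By my last checks the fence is on its mark and the guard is fully home in the switch. The hand-in returned no verdict.

**What I did**
- I gripped a spoke of the handwheel and cranked it about 169° clockwise, which moves the fence 29.5 mm.
- I lifted the guard out of its holder, turned it 3.8° to line up with the slot, and lowered the tongue in until the plate stopped at about 20 N.
- I then opened the gripper and backed clear.

**Last checks**
- **Fence:** the pointer is −0.3 mm along the rail from the flag's point, within the 2.5 mm allowed.
- **Guard (top view):** the tongue root is about 1 mm from the slot centre, and the plate is within about 1.1 mm of its place over the cutter.
- **Plate height:** depth gives 68 mm for the plate's top, against 67 mm expected when home.
- **Jigsaw, arch and carton:** I worked well away from them and saw no contact, but I did not measure their positions again at the end.

**Checks that disagreed**
- **Fingertip height:** the fingertips looked about 30 mm higher in the pictures than the reported tool position. I set heights by camera and force, which worked.
- **First fence offset:** my first readings differed by about 1 mm (29.2–29.5 mm from the diamond centres, 30.3 mm from their tips).
- **Final side view:** its rougher corner picks put the root about 4 mm off along x. I trusted the clearer top view and the full seating instead.

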